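# Free stuck parts tubs and make up hardware kits on a wire shelf

### The arm

A 6-joint arm with a two-finger parallel gripper is mounted at the origin on the work surface. World frame = base frame: x ahead of the robot, y to its left, z up, the work surface at z = 0. Lengths are in m, angles in rad, forces in N, time in s.
With the tool pointing down it reaches from about 0.25 to 0.725 m from the base axis. Payload 4 kg.
Tool frame: the origin (TCP) lies on the centre line of the jaws, within the pads' length; the fingertips stand 17 mm ahead of it and the grasp point (between the pads) lies 2 mm behind it; z points along the fingers, y is the line along which they close (so a half turn about z gives the same grasp; the last joint's range is limited). The gripper opens to 85 mm and grips with 20 to 120 N. Pads are 22 mm wide; open, the fingers measure 114 mm over their backs; the gripper's body (76 mm by 85 mm) begins 54 mm behind the grasp point. The pads swing forward as they close: fully open they stand 13 mm farther back than shut.
Start: joints at [-1.321, 0.241, 0.005, 1.335, 0, 1.571], TCP at [0.124, -0.484, 0.248] pointing down, gripper open.
Joint ranges: [-2.72, 2.72], [-1.05, 1.87], [-1.09, 1.28], [-1.99, 2.15], [-1.42, 1.44], [-3.14, 3.14]. Speed limits (rad/s): [2.79, 2.79, 3.14, 3.14, 3.14, 3.14].

### API

Orientations are given as a unit quaternion [x, y, z, w].
In Python, from workcell import get_obs, imaging, order gives the robot as it stands.
- The arm moves only by the tool apply_moves, never from a script. Its argument "targets" is a list that holds one entry, the list of rows, each a list of 5 numbers: the shift along the world's x, y, z in units of 40 mm (1.0 is 40 mm), then the turn about the world's z in degrees, then the gripper command: -1 is shut, 1 is fully open, values between are in proportion. In form: [[[dx, dy, dz, turn, fingers], ...]]. A call has 1 to 8 rows; each row shifts and turns the commanded pose from where the row before left it; what a row does not reach is not made up. A row lasts 1/12 s, in which the tool goes at most 41.7 mm and 7.16 degrees, less where a joint would pass 70% of its speed; a pose out of reach is approached as far as the arm can. A call is refused whole if a number of a shift passes 1 or a number of a turn 7.16, either way. A call with a gripper value outside its range is refused whole. The fingers move at their own pace and stop on an object; the grip force is fixed at half the most. Time passes only in rows, so rows that do not move let the fingers close. It gives the time, the measured TCP pose, the force, the opening and the grip force at its end, in the units of the state.
- get_obs(): the state, without advancing time (a new reading comes with each control period).
- imaging.camera(name): name is "side" or "top" or "wrist"; returns (picture, depth): 400x640x3 uint8, blue, green, red; 400x640 float32, m along the optical axis (not along the pixel's ray), 0 where there is no reading.
- imaging.get_calibration(name): a dict with "camera_matrix" (3x3 intrinsics, pixels), "eye" and "rotation" of the camera in the world; the wrist camera has in their place "hand_eye" (4x4, takes a point from camera to tool coordinates, whose origin is the TCP and whose axes are the flange's). Camera axes: x right, y down, z forward; pixel columns grow to the right and rows downward; lengths in m; the calibration is good to about 2 mm. A picture is of the moment at which its call begins: read the wrist's pose just before it. get_calibration takes no time and is no camera call.
- order.job_done(): hands the job in; it is judged then, once.
The state is a dict: "clock": time; "joint_pos": joint angles; "joint_vel": joint speeds; "tau": joint torques, N m; "eef_pos": TCP position; "tool_rot": TCP orientation; "ft_force": force on the tool from outside, world axes, zero at the start; "ft_torque": the same for the moment, N m; "grip_width": finger opening in m; "grasp_force": force on a finger pad.
Only numpy, scipy, OpenCV 4.12 (cv2) and the standard library are available. Lean on these libraries where they do the work, as an engineer would, in place of code of your own. Each camera call takes 0.05 s, during which the arm holds its last target. There are 200 camera calls.

### The job

Make up the hardware kits for this wire shelf: work every white tub that is stuck in a steel pot out of it, leaving the pots standing in their rack, stand the tubs upright on the wire shelf, and put one steel clamp plate from the black nest tray in each tub. Leave any spare plate in the nest tray, and do not disturb the tape, the carton or the wrench.

Things in the scene. Friction and masses are not known exactly. Their poses are not given: they have to be found in the camera images.
- rack: Painted steel rack screwed to the bench: an open tray 322 x 110 x 24 mm (walls 4, floor 4 mm) with two low cross walls that make three square cells in a row along its own x axis, cell centres at x = -106, 0 and +106 mm. Origin: centre of its underside; z up.
- cell1 (a point): Centre of the floor of the rack's cell at its own x = -106 mm (4 mm above the bench).
- cell2 (a point): Centre of the floor of the rack's cell at its own x = 0 mm (4 mm above the bench).
- cell3 (a point): Centre of the floor of the rack's cell at its own x = 106 mm (4 mm above the bench).
- pot1: Round steel pot, 0.55 kg, standing loose in cell 1: outer diameter 96 mm (99 over the rim bead), bore 90, 50 mm tall, floor 6 mm thick, on a square 98 x 98 x 6 mm foot that the cell (102 mm square) keeps from turning more than a few degrees. Inside, 9 to 17 mm above its underside, three spring clips bear on the foot of a tub. Origin: centre of the underside; z up.
- pot2: Round steel pot, 0.55 kg, standing loose in cell 2: outer diameter 96 mm (99 over the rim bead), bore 90, 50 mm tall, floor 6 mm thick, on a square 98 x 98 x 6 mm foot that the cell (102 mm square) keeps from turning more than a few degrees. Inside, 9 to 17 mm above its underside, three spring clips bear on the foot of a tub. Origin: centre of the underside; z up.
- pot3: Round steel pot, 0.55 kg, standing loose in cell 3: outer diameter 96 mm (99 over the rim bead), bore 90, 50 mm tall, floor 6 mm thick, on a square 98 x 98 x 6 mm foot that the cell (102 mm square) keeps from turning more than a few degrees. Inside, 9 to 17 mm above its underside, three spring clips bear on the foot of a tub. Origin: centre of the underside; z up.
- tub1: Plain white round plastic tub (may be absent), open at the top: outer diameter 82 mm (87 over the lip), bore about 75, wall 3, 66 mm tall, inner floor 14 mm above the underside, 70 g. Starts stuck in pot1, standing on its floor. Too wide to grip across from outside: open the fingers against the inside of the rim, or pinch its wall. Origin: centre of the underside; z up, out of its mouth.
- tub2: Plain white round plastic tub (may be absent), open at the top: outer diameter 82 mm (87 over the lip), bore about 75, wall 3, 66 mm tall, inner floor 14 mm above the underside, 70 g. Starts stuck in pot2, standing on its floor. Too wide to grip across from outside: open the fingers against the inside of the rim, or pinch its wall. Origin: centre of the underside; z up, out of its mouth.
- tub3: Plain white round plastic tub (may be absent), open at the top: outer diameter 82 mm (87 over the lip), bore about 75, wall 3, 66 mm tall, inner floor 14 mm above the underside, 70 g. Starts stuck in pot3, standing on its floor. Too wide to grip across from outside: open the fingers against the inside of the rim, or pinch its wall. Origin: centre of the underside; z up, out of its mouth.
- tub1_rim (a point): Centre of the mouth of tub1, level with its rim; at the start 22 mm above the pot's rim. Clip friction holds the tub, about 12 N in all: pulled straight up it brings the pot along; turned steadily about its upright axis while raised slowly (1 rad or more, either way, over the first 12 mm) it slides out and the pot stays. Raised 12 mm it is free.
- tub2_rim (a point): Centre of the mouth of tub2, level with its rim; at the start 22 mm above the pot's rim. Clip friction holds the tub, about 12 N in all: pulled straight up it brings the pot along; turned steadily about its upright axis while raised slowly (1 rad or more, either way, over the first 12 mm) it slides out and the pot stays. Raised 12 mm it is free.
- tub3_rim (a point): Centre of the mouth of tub3, level with its rim; at the start 22 mm above the pot's rim. Clip friction holds the tub, about 12 N in all: pulled straight up it brings the pot along; turned steadily about its upright axis while raised slowly (1 rad or more, either way, over the first 12 mm) it slides out and the pot stays. Raised 12 mm it is free.
- shelf: White coated wire shelf lying loose on the bench, 340 (its x) x 210 (its y) mm, 0.9 kg; its wire floor is 5 mm above the bench, its gallery round all four edges 6 mm thick and 28 mm tall. Origin: centre of its underside; z up.
- nest: Black plastic nest tray loose on the bench, 86 (its x) x 210 (its y) x 28 mm tall, 0.7 kg. Three pockets centred at y = -68, 0, +68 mm. Each: floor 18 mm above the underside and 26 mm wide from x = -29 to +1.5 mm, where it ends in a tipping edge; from x = +1.5 to +34 mm a press well 60 mm wide, 25.5 mm deep. Origin: centre of the underside; z up.
- plate1: Steel clamp plate 56 (x) x 24 (y) x 10 mm, 100 g. Starts flush in the nest's pocket at y = -68 mm, x along the nest's x, its +x half over the well. Pressed near its +x end with 5 N or so it tips: the -x end rises about 15 mm above the nest and it stays tipped about 33 deg; grip that end by the long edges, 24 mm apart. Origin: centre of the underside.
- plate2: Steel clamp plate 56 (x) x 24 (y) x 10 mm, 100 g. Starts flush in the nest's pocket at y = 0 mm, x along the nest's x, its +x half over the well. Pressed near its +x end with 5 N or so it tips: the -x end rises about 15 mm above the nest and it stays tipped about 33 deg; grip that end by the long edges, 24 mm apart. Origin: centre of the underside.
- plate3: Steel clamp plate 56 (x) x 24 (y) x 10 mm, 100 g. Starts flush in the nest's pocket at y = 68 mm, x along the nest's x, its +x half over the well. Pressed near its +x end with 5 N or so it tips: the -x end rises about 15 mm above the nest and it stays tipped about 33 deg; grip that end by the long edges, 24 mm apart. Origin: centre of the underside.
- tape: Roll of packing tape on the bench, outer diameter 100 mm, 48 mm tall; a bystander.
- carton: Small closed cardboard carton 90 x 140 x 70 mm; a bystander.
- wrench: Steel wrench, some 0.2 m long, lying on the bench; a bystander.
Things that resemble listed ones, but are neither listed nor needed, are in the scene too. What is shaped like the tub3 but pink or purple is not meant.

How it is judged:
At the end, for the whole second after the job is handed in: Every tub present stands upright (within 0.1 rad) on the wire shelf inside its gallery, at rest, and holds exactly one plate; every other plate lies in the nest tray; the three pots stand upright in their own cells of the rack (within 20 mm of the cell's centre) (x of tub1 in the frame of shelf between -0.13 and 0.13 m and y of tub1 in the frame of shelf between -0.065 and 0.065 m and z of tub1 in the frame of shelf between 0 and 0.012 m and angle between each of tub1, tub2, tub3's own z axis and vertical below 0.1 rad and linear speed of each of tub1, tub2, tub3, plate1, plate2, plate3 below 0.02 m/s and ((horizontal distance between plate1 and tub1 below 0.036 m and z of plate1 in the frame of tub1 between 0 and 0.06 m) or (horizontal distance between plate2 and tub1 below 0.036 m and z of plate2 in the frame of tub1 between 0 and 0.06 m) or (horizontal distance between plate3 and tub1 below 0.036 m and z of plate3 in the frame of tub1 between 0 and 0.06 m)) and not ((horizontal distance between plate1 and tub1 below 0.036 m and z of plate1 in the frame of tub1 between 0 and 0.06 m) and (horizontal distance between plate2 and tub1 below 0.036 m and z of plate2 in the frame of tub1 between 0 and 0.06 m)) and not ((horizontal distance between plate1 and tub1 below 0.036 m and z of plate1 in the frame of tub1 between 0 and 0.06 m) and (horizontal distance between plate3 and tub1 below 0.036 m and z of plate3 in the frame of tub1 between 0 and 0.06 m)) and not ((horizontal distance between plate2 and tub1 below 0.036 m and z of plate2 in the frame of tub1 between 0 and 0.06 m) and (horizontal distance between plate3 and tub1 below 0.036 m and z of plate3 in the frame of tub1 between 0 and 0.06 m)) and x of tub2 in the frame of shelf between -0.13 and 0.13 m and y of tub2 in the frame of shelf between -0.065 and 0.065 m and z of tub2 in the frame of shelf between 0 and 0.012 m and ((horizontal distance between plate1 and tub2 below 0.036 m and z of plate1 in the frame of tub2 between 0 and 0.06 m) or (horizontal distance between plate2 and tub2 below 0.036 m and z of plate2 in the frame of tub2 between 0 and 0.06 m) or (horizontal distance between plate3 and tub2 below 0.036 m and z of plate3 in the frame of tub2 between 0 and 0.06 m)) and not ((horizontal distance between plate1 and tub2 below 0.036 m and z of plate1 in the frame of tub2 between 0 and 0.06 m) and (horizontal distance between plate2 and tub2 below 0.036 m and z of plate2 in the frame of tub2 between 0 and 0.06 m)) and not ((horizontal distance between plate1 and tub2 below 0.036 m and z of plate1 in the frame of tub2 between 0 and 0.06 m) and (horizontal distance between plate3 and tub2 below 0.036 m and z of plate3 in the frame of tub2 between 0 and 0.06 m)) and not ((horizontal distance between plate2 and tub2 below 0.036 m and z of plate2 in the frame of tub2 between 0 and 0.06 m) and (horizontal distance between plate3 and tub2 below 0.036 m and z of plate3 in the frame of tub2 between 0 and 0.06 m)) and x of tub3 in the frame of shelf between -0.13 and 0.13 m and y of tub3 in the frame of shelf between -0.065 and 0.065 m and z of tub3 in the frame of shelf between 0 and 0.012 m and ((horizontal distance between plate1 and tub3 below 0.036 m and z of plate1 in the frame of tub3 between 0 and 0.06 m) or (horizontal distance between plate2 and tub3 below 0.036 m and z of plate2 in the frame of tub3 between 0 and 0.06 m) or (horizontal distance between plate3 and tub3 below 0.036 m and z of plate3 in the frame of tub3 between 0 and 0.06 m)) and not ((horizontal distance between plate1 and tub3 below 0.036 m and z of plate1 in the frame of tub3 between 0 and 0.06 m) and (horizontal distance between plate2 and tub3 below 0.036 m and z of plate2 in the frame of tub3 between 0 and 0.06 m)) and not ((horizontal distance between plate1 and tub3 below 0.036 m and z of plate1 in the frame of tub3 between 0 and 0.06 m) and (horizontal distance between plate3 and tub3 below 0.036 m and z of plate3 in the frame of tub3 between 0 and 0.06 m)) and not ((horizontal distance between plate2 and tub3 below 0.036 m and z of plate2 in the frame of tub3 between 0 and 0.06 m) and (horizontal distance between plate3 and tub3 below 0.036 m and z of plate3 in the frame of tub3 between 0 and 0.06 m)) and ((x of plate1 in the frame of nest between -0.05 and 0.05 m and y of plate1 in the frame of nest between -0.115 and 0.115 m and z of plate1 in the frame of nest between 0 and 0.04 m) or (horizontal distance between plate1 and tub1 below 0.036 m and z of plate1 in the frame of tub1 between 0 and 0.06 m) or (horizontal distance between plate1 and tub2 below 0.036 m and z of plate1 in the frame of tub2 between 0 and 0.06 m) or (horizontal distance between plate1 and tub3 below 0.036 m and z of plate1 in the frame of tub3 between 0 and 0.06 m)) and ((x of plate2 in the frame of nest between -0.05 and 0.05 m and y of plate2 in the frame of nest between -0.115 and 0.115 m and z of plate2 in the frame of nest between 0 and 0.04 m) or (horizontal distance between plate2 and tub1 below 0.036 m and z of plate2 in the frame of tub1 between 0 and 0.06 m) or (horizontal distance between plate2 and tub2 below 0.036 m and z of plate2 in the frame of tub2 between 0 and 0.06 m) or (horizontal distance between plate2 and tub3 below 0.036 m and z of plate2 in the frame of tub3 between 0 and 0.06 m)) and ((x of plate3 in the frame of nest between -0.05 and 0.05 m and y of plate3 in the frame of nest between -0.115 and 0.115 m and z of plate3 in the frame of nest between 0 and 0.04 m) or (horizontal distance between plate3 and tub1 below 0.036 m and z of plate3 in the frame of tub1 between 0 and 0.06 m) or (horizontal distance between plate3 and tub2 below 0.036 m and z of plate3 in the frame of tub2 between 0 and 0.06 m) or (horizontal distance between plate3 and tub3 below 0.036 m and z of plate3 in the frame of tub3 between 0 and 0.06 m)) and horizontal distance between pot1 and cell1 below 0.02 m and height (world z) of each of pot1, pot2, pot3 below 0.012 m and angle between each of pot1, pot2, pot3's own z axis and vertical below 0.06 rad and horizontal distance between pot2 and cell2 below 0.02 m and horizontal distance between pot3 and cell3 below 0.02 m); the robot touches nothing.
It fails at once if the tape is pushed more than 30 mm from its place (distance of tape from where it was at the start of the episode above 0.03 m).
It fails at once if the carton is pushed more than 30 mm from its place (distance of carton from where it was at the start of the episode above 0.03 m).
It fails at once if the wrench is pushed more than 30 mm from its place (distance of wrench from where it was at the start of the episode above 0.03 m).
Of tub1, tub2, tub3 only 2 to 3 are there at a start; the rules pass over those that are not, and their reading is None.
At some moment in a run one of shelf, nest may be knocked a few centimetres aside while the robot is not near it.
It also fails if it takes over 210 s, if anything falls off the work surface, if the arm or the gripper's body presses on something with over 40 N, if the wrist force passes 120 N, or if a joint passes its speed limit or range.

## Working session

There is one attempt and no reset: what is moved stays moved. The work goes in short steps, Python scripts to look and compute and a tool call to move; the robot and the scene stay as the last step left them, time stands still between calls to the robot, and variables do not carry over. Pictures are saved under pics/ and viewed, at most 14 in all, crops included, and the job is handed in when it is done.

Besides the shell and the picture viewer there is one more tool, called after "Emit:" as name(argument=value, ...), one argument or row to a line, values as JSON. apply_moves: Moves the arm, as the interface text tells. Its arguments: {"type":"object","properties":{"targets":{"type":"array","items":{"type":"array","items":{"type":"array","items":{"type":"number"}}}}},"required":["targets"]}

```bash
mkdir -p pics; ls; cat > h.py <<'E'
import numpy as np, cv2
from workcell import get_obs, imaging, order
from scipy.spatial.transform import Rotation as R
def shot(name, fn=None):
    o=get_obs(); im,d=imaging.camera(name); c=imaging.get_calibration(name)
    K=np.array(c["camera_matrix"])
    if name=="wrist":
        T=np.eye(4);T[:3,:3]=R.from_quat(o["tool_rot"]).as_matrix();T[:3,3]=o["eef_pos"]
        T=T@np.array(c["hand_eye"]);Rm,e=T[:3,:3],T[:3,3]
    else: Rm,e=np.array(c["rotation"]),np.array(c["eye"])
    v,u=np.mgrid[:im.shape[0],:im.shape[1]]
    P=np.stack([(u-K[0,2])/K[0,0]*d,(v-K[1,2])/K[1,1]*d,d],-1)@Rm.T+e
    P[d==0]=np.nan
    if fn: cv2.imwrite(f"pics/{fn}.png",im); np.save(f"pics/{fn}.npy",P)
    return im,P
def proj(name,p):
    c=imaging.get_calibration(name);K=np.array(c["camera_matrix"])
    q=(np.asarray(p)-np.array(c["eye"]))@np.array(c["rotation"]);q=q@K.T
    return q[...,:2]/q[...,2:]
E
python3 - <<'E'
from h import *
for n in("top","side"): 
    im,P=shot(n,n+"0")
    c=imaging.get_calibration(n);print(n,c["eye"],np.round(c["rotation"],3).tolist(),np.array(c["camera_matrix"])[0])
o=get_obs();print({k:np.round(v,3).tolist() for k,v in o.items()})
print(imaging.get_calibration("wrist"))
E
```

```text
picsTraceback (most recent call last):
  File "<stdin>", line 3, in <module>
  File "h.py", line 12, in shot
    P=np.stack([(u-K[0,2])/K[0,0]*d,(v-K[1,2])/K[1,1]*d,d],-1)@Rm.T+e
      ~~~~~~~~~~~~~~~~~~~~~~~~~~~~~~~~~~~~~~~~~~~~~~~~~~~~~~~~^~~~~
ValueError: matmul: Input operand 1 has a mismatch in its core dimension 0, with gufunc signature (n?,k),(k,m?)->(n?,m?) (size 4 is different from 3)
```

```bash
sed -i 's/np.array(c\["rotation"\])/R.from_quat(c["rotation"]).as_matrix()/g' h.py
python3 - <<'E'
from h import *
for n in("top","side"): 
    im,P=shot(n,n+"0")
    c=imaging.get_calibration(n);print(n,c["eye"],np.round(c["rotation"],3).tolist(),np.array(c["camera_matrix"])[0])
    print(np.nanmedian(P[...,2]),np.nanmin(P[...,2]))
o=get_obs();print({k:np.round(v,3).tolist() for k,v in o.items()})
print(imaging.get_calibration("wrist"))
E
```

```text
top [0.35686656 0.03398028 1.28247555] [-0.696, 0.714, -0.054, 0.04] [435.4463566    0.         313.72631583]
-0.0003333476044973249 -0.7718603371407518
side [ 0.35463003 -0.85695139  0.76542718] [0.892, -0.091, 0.045, -0.44] [400.55593784   0.         314.14016762]
0.0009119265517594233 -0.7686644533141326
{'clock': 0.15, 'joint_pos': [-1.321, 0.241, 0.004, 1.335, 0.0, 1.571], 'joint_vel': [0.0, -0.002, 0.003, -0.001, 0.001, 0.001], 'tau': [0.0, -37.263, 25.264, 0.012, 0.0, 0.0], 'eef_pos': [0.123, -0.484, 0.248], 'tool_rot': [0.992, 0.125, -0.0, -0.001], 'ft_force': [0.482, -0.305, 0.261], 'ft_torque': [0.033, 0.01, -0.018], 'grasp_force': 0.0, 'grip_width': 0.085}
{'camera_matrix': array([[304.22596995,   0.        , 320.31937357],
       [  0.        , 304.22596995, 198.34519371],
       [  0.        ,   0.        ,   1.        ]]), 'hand_eye': array([[-2.19952673e-04, -9.47419830e-01, -3.19993152e-01,
         8.31374058e-02],
       [ 9.99999576e-01,  7.79000766e-05, -9.18009200e-04,
         1.62269664e-04],
       [ 8.94667611e-04, -3.19993218e-01,  9.47419411e-01,
        -1.25688398e-01],
       [ 0.00000000e+00,  0.00000000e+00,  0.00000000e+00,
         1.00000000e+00]])}
```

View pics/top0.png

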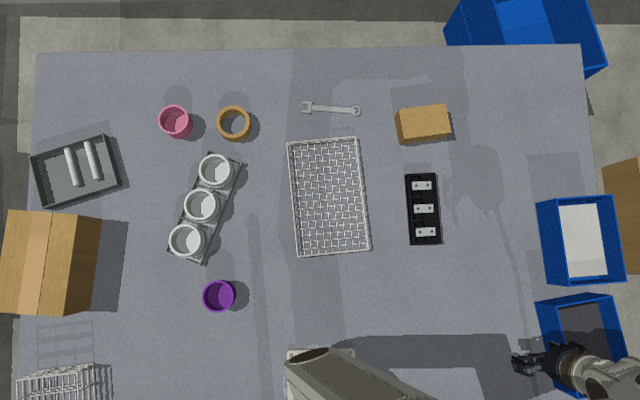

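View pics/side0.png

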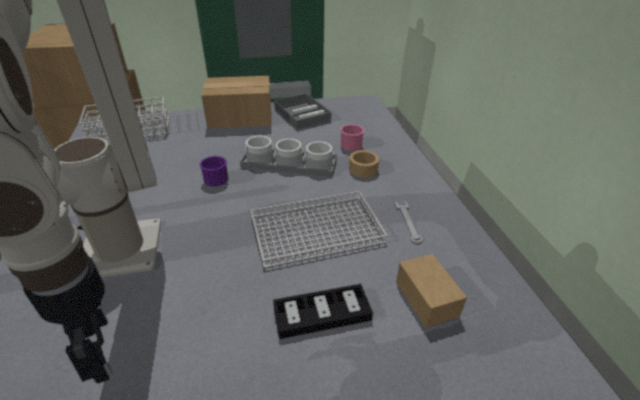

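```bash
python3 - <<'E'
from h import *
im=cv2.imread("pics/top0.png");P=np.load("pics/top0.npy")
for c in[(216,170),(203,205),(187,240)]:
    v,u=np.mgrid[c[1]-28:c[1]+28,c[0]-28:c[0]+28].reshape(2,-1)
    Q=P[v,u];z=Q[:,2]
    m=(z>.069)&(z<.084); q=Q[m]
    cen=np.median(q[:,:2],0)
    for _ in range(8):
        r=np.linalg.norm(q[:,:2]-cen,axis=1); k=(r>.034)&(r<.048)
        A=np.c_[2*q[k,:2],np.ones(k.sum())];s=np.linalg.lstsq(A,(q[k,:2]**2).sum(1),rcond=None)[0]
        cen=s[:2];rad=np.sqrt(s[2]+cen@cen)
    print("tub",c,cen.round(4),rad.round(4),k.sum(),np.median(q[:,2]).round(4),"inner floor",P[c[1]-2:c[1]+3,c[0]-2:c[0]+3,2].mean().round(4))
def rect(u0,u1,v0,v1,zlo,zhi,name):
    Q=P[v0:v1,u0:u1].reshape(-1,3);m=(Q[:,2]>zlo)&(Q[:,2]<zhi)
    q=Q[m,:2].astype(np.float32); b=cv2.minAreaRect((q*1000)); print(name,[np.round(x,1) for x in b], "n",m.sum(), "med",np.median(q,0))
rect(395,450,165,255,.02,.036,"nest"); rect(278,380,130,262,.020,.036,"shelf"); rect(160,250,145,272,.015,.030,"rack")
g=cv2.cvtColor(im,cv2.COLOR_BGR2GRAY)
for n,(u,v) in{"pt":(421,185),"pm":(424,208),"pb":(426,231)}.items():
    w=g[v-9:v+10,u-16:u+17]; m=(w>140); vv,uu=np.nonzero(m); Q=P[v-9:v+10,u-16:u+17][m]; b=cv2.minAreaRect((Q[:,:2]*1000).astype(np.float32))
    print(n,np.round(np.nanmean(Q,0),4),[np.round(x,1) for x in b])
cv2.imwrite("pics/nest0.png",cv2.resize(im[165:255,390:460],None,fx=6,fy=6,interpolation=cv2.INTER_CUBIC))
E
```

```text
tub (216, 170) [0.5831 0.3032] 0.0419 70 0.0751 inner floor 0.0231
tub (203, 205) [0.5062 0.3254] 0.0404 206 0.0754 inner floor 0.0229
tub (187, 240) [0.4312 0.3546] 0.042 67 0.0752 inner floor 0.0241
nest [array([ 484.2, -311.9]), array([210.8,  89. ]), np.float64(1.6)] n 1741 med [ 0.48205253 -0.31928807]
shelf [array([529.3, -31.7]), array([339.3, 209.5]), np.float64(4.3)] n 656 med [ 0.5210558  -0.03073558]
rack [array([506.2, 325.9]), array([111.8, 322.4]), np.float64(67.7)] n 2011 med [0.5035254 0.3253192]
pt [ 0.5523 -0.3096  0.0276] [array([ 556.3, -310.6]), array([22.8, 57.8]), np.float64(16.7)]
pm [ 0.4846 -0.3112  0.0272] [array([ 486.7, -311.5]), array([54.7, 27.2]), np.float64(88.4)]
pb [ 0.417  -0.3135  0.0279] [array([ 417.4, -314.4]), array([24.3, 57.1]), np.float64(1.7)]
```

View pics/nest0.png

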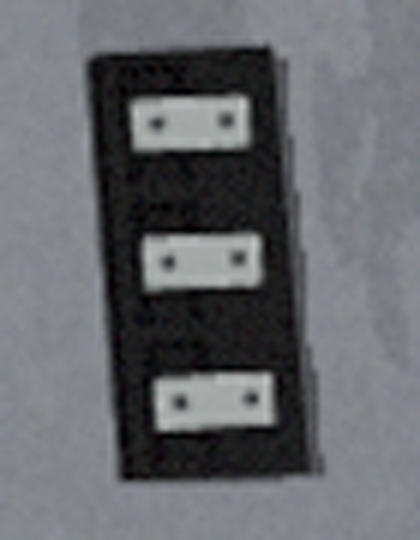

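```bash
python3 - <<'E'
from h import *
P=np.load("pics/top0.npy")
a=np.deg2rad(157.7);d=np.array([np.cos(a),np.sin(a)]);c0=np.array([.5062,.3259])
for s in(-1,0,1):
    c=c0+s*.106*d
    Q=P.reshape(-1,3);Q=Q[np.isfinite(Q[:,2])];q=Q[(np.linalg.norm(Q[:,:2]-c,axis=1)<.052)&(Q[:,2]>.071)&(Q[:,2]<.082)]
    cen=c.copy()
    for _ in range(10):
        r=np.linalg.norm(q[:,:2]-cen,axis=1);k=(r>.036)&(r<.047)
        A=np.c_[2*q[k,:2],np.ones(k.sum())];t=np.linalg.lstsq(A,(q[k,:2]**2).sum(1),rcond=None)[0];cen=t[:2]
    print(s,c.round(4),cen.round(4),np.sqrt(t[2]+cen@cen).round(4),k.sum())
# nest local grid heights: world x ~ along nest long; nest short axis along world -y (image right)
b=np.deg2rad(1.6)
Q=P.reshape(-1,3);Q=Q[np.isfinite(Q[:,2])]
L=np.array([np.cos(b),np.sin(b)]);S=np.array([-np.sin(b),np.cos(b)])
l=(Q[:,:2]-[.4842,-.3119])@L;s=(Q[:,:2]-[.4842,-.3119])@S
for pl in(-.068,0,.068):
  for off in(-20,-16,0,16,20):
    row=[]
    for ss in range(-44,46,4):
        m=(abs(l-pl-off/1000)<.003)&(abs(s-ss/1000)<.002); row.append(int(round(np.median(Q[m,2])*1000)) if m.any() else -99)
    print(pl,off,row)
E
```

```text
-1 [0.6043 0.2857] [0.604  0.2854] 0.0407 183
0 [0.5062 0.3259] [0.5062 0.3255] 0.0405 197
1 [0.4081 0.3661] [0.4082 0.3659] 0.0405 195
-0.068 -20 [-99, 29, 29, 31, 28, 27, 27, 27, 24, 27, 29, 23, 4, 3, 3, 1, -1, 2, -99, -99, 29, 29, 6]
-0.068 -16 [25, 29, 25, 25, 30, 28, 26, 28, 26, 27, 26, 24, 4, 0, 3, 3, 1, 2, -99, -99, 29, 27, 10]
-0.068 0 [-99, 25, 28, 28, 26, 28, 30, 26, 29, 26, 29, 31, 25, 30, 28, 30, 29, 31, 21, -99, 29, 27, 8]
-0.068 16 [27, 28, 29, 27, 26, 29, 27, 28, 28, 28, 30, 19, 8, 2, 5, 2, 1, 2, -99, 26, 28, 27, 11]
-0.068 20 [27, 28, 26, 26, 30, 29, 27, 32, 26, 28, 29, 20, 6, 2, 5, 0, 4, 2, -1, 26, 25, 28, 12]
0 -20 [27, 26, 30, 28, 29, 25, 28, 26, 26, 29, 30, 26, 6, 2, 3, 2, 0, 2, -99, -99, 27, 28, 13]
0 -16 [26, 29, 32, 28, 27, 24, 28, 26, 28, 28, 25, 27, 5, 2, 3, 2, 2, 2, -99, -99, 28, 27, 3]
0 0 [-99, 26, 29, 24, 28, 29, 26, 25, 29, 29, 28, 30, 25, 26, 24, 29, 28, 24, 15, -99, 25, 28, 10]
0 16 [26, 28, 30, 27, 30, 27, 28, 25, 27, 26, 30, 19, 19, 0, 3, 2, 1, 2, -99, 26, 27, 27, 6]
0 20 [26, 29, 27, 28, 27, 28, 28, 25, 29, 28, 26, 17, 1, 2, 1, 3, 1, 3, -99, 26, 27, 27, 10]
0.068 -20 [25, 30, 28, 27, 28, 28, 29, 30, 27, 29, 24, 11, 3, 0, 0, 4, 4, 3, -99, -99, 28, 27, 11]
0.068 -16 [25, 29, 27, 27, 28, 28, 28, 31, 27, 28, 27, 18, 5, 1, 3, 0, 2, 3, -99, 26, 28, 22, 7]
0.068 0 [24, -99, 29, 28, 26, 27, 27, 27, 26, 24, 27, 23, 30, 28, 26, 27, 30, 1, 16, -99, 27, 27, 4]
0.068 16 [28, 28, 31, 28, 24, 24, 28, 25, 27, 24, 28, 23, 4, 4, 3, 0, 5, 2, -99, 24, 27, 30, 5]
0.068 20 [27, 30, 29, 27, 25, 26, 30, 27, 27, 26, 26, 17, 2, 3, 4, -2, 2, 3, -99, 24, 28, 28, 7]
```

Emit:
apply_moves(
  targets=[
    [[0.5, 0.8, -0.05, 0, -0.5], [0.5, 0.8, -0.05, 0, -0.5], [0.5, 0.8, -0.05, 0, -0.5], [0.5, 0.8, -0.05, 0, -0.5], [0.5, 0.8, -0.05, 0, -0.5], [0.5, 0.8, -0.05, 0, -0.5], [0.5, 0.8, -0.05, 0, -0.5], [0.5, 0.8, -0.05, 0, -0.5]],
  ],
)

```text
clock: 0.82
eef_pos: [0.2839, -0.2268, 0.2322]
tool_rot: [0.992, 0.124, 0.0, 0.0]
ft_force: [0.8, 0.0, 0.0]
grip_width: 0.0214
grasp_force: 0.0
```

Emit:
apply_moves(
  targets=[
    [[0.5, 0.8, -0.05, 0, -0.5], [0.5, 0.8, -0.05, 0, -0.5], [0.5, 0.8, -0.05, 0, -0.5], [0.5, 0.8, -0.05, 0, -0.5], [0.5, 0.8, -0.05, 0, -0.5], [0.5, 0.8, -0.05, 0, -0.5], [0.5, 0.8, -0.05, 0, -0.5], [0.5, 0.8, -0.05, 0, -0.5]],
  ],
)

```text
clock: 1.48
eef_pos: [0.444, 0.0294, 0.2161]
tool_rot: [0.992, 0.125, -0.0, 0.0]
ft_force: [0.0, -1.0, 0.1]
grip_width: 0.0212
grasp_force: 0.0
```

Emit:
apply_moves(
  targets=[
    [[0.5, 0.8, -0.05, 0, -0.5], [0.5, 0.8, -0.05, 0, -0.5], [0.5, 0.8, -0.05, 0, -0.5], [0.5, 0.8, -0.05, 0, -0.5], [0.5, 0.8, -0.05, 0, -0.5], [0.5, 0.8, -0.05, 0, -0.5], [0.4, 0.7, -0.05, 0, -0.5], [0.1, 0.2, -0.05, 0, -0.5]],
  ],
)

```text
clock: 2.15
eef_pos: [0.5989, 0.2142, 0.1987]
tool_rot: [0.986, 0.163, -0.003, -0.018]
ft_force: [0.7, 0.4, -0.0]
grip_width: 0.0215
grasp_force: 0.0
```

```bash
python3 - <<'E'
from h import *
o=get_obs();print({k:np.round(o[k],3).tolist() for k in("joint_pos","joint_vel","eef_pos","tool_rot")})
E
```

```text
{'joint_pos': [0.327, 0.537, 0.315, 1.349, 0.037, 3.141], 'joint_vel': [0.037, 0.126, 0.138, 0.066, 0.003, 0.001], 'eef_pos': [0.599, 0.214, 0.199], 'tool_rot': [0.986, 0.163, -0.003, -0.018]}
```

Emit:
apply_moves(
  targets=[
    [[0.1, 0.5, 0, 0, -0.5], [0, 0.5, 0, 0, -0.5], [0, 0.4, 0, 0, -0.5], [0, 0, 0, 0, -0.5]],
  ],
)

```text
clock: 2.48
eef_pos: [0.608, 0.2488, 0.1996]
tool_rot: [0.983, 0.182, -0.005, -0.026]
ft_force: [-1.0, 0.0, -0.6]
grip_width: 0.0215
grasp_force: 0.0
```

Emit:
apply_moves(
  targets=[
    [[0, 0.2, 0, 7, -0.5], [0, 0.2, 0, 7, -0.5], [0, 0.2, 0, 7, -0.5], [0, 0.2, 0, 7, -0.5], [0, 0, 0, 7, -0.5], [0, 0, 0, 7, -0.5], [0, 0, 0, 0, -0.5], [0, 0, 0, 0, -0.5]],
  ],
)

```text
clock: 3.15
eef_pos: [0.608, 0.2788, 0.2004]
tool_rot: [0.854, 0.52, -0.014, -0.023]
ft_force: [1.0, 0.8, 0.4]
grip_width: 0.0215
grasp_force: 0.0
```

Emit:
apply_moves(
  targets=[
    [[0, 0, 0, 7, -0.5], [0, 0, 0, 7, -0.5], [0, 0, 0, 7, -0.5], [0, 0, 0, 7, -0.5], [0, 0, 0, 7, -0.5], [0, 0, 0, 7, -0.5], [0, 0, 0, 7, -0.5], [0, 0, 0, 7, -0.5]],
  ],
)

```text
clock: 3.82
eef_pos: [0.6082, 0.2787, 0.2005]
tool_rot: [0.508, 0.861, -0.023, -0.013]
ft_force: [0.2, -0.1, -0.1]
grip_width: 0.0211
grasp_force: 0.0
```

Emit:
apply_moves(
  targets=[
    [[0, 0, 0, 7, -0.5], [0, 0, 0, 7, -0.5], [0, 0, 0, 7, -0.5], [0, 0, 0, 7, -0.5], [0, 0, 0, 7, -0.5], [0, 0, 0, 7, -0.5], [0, 0, 0, 7, -0.5], [0, 0, 0, 7, -0.5]],
  ],
)

```text
clock: 4.48
eef_pos: [0.6081, 0.2787, 0.2005]
tool_rot: [0.044, 0.999, -0.027, -0.001]
ft_force: [-0.3, -0.0, -0.4]
grip_width: 0.0216
grasp_force: 0.0
```

Emit:
apply_moves(
  targets=[
    [[0, 0, 0, 7, -0.5], [0, 0, 0, 7, -0.5], [0, 0, 0, 7, -0.5], [0, 0, 0, 7, -0.5], [0, 0, 0, 7, -0.5], [0, 0, 0, 7, -0.5], [0, 0, 0, 7, -0.5], [0, 0, 0, 7, -0.5]],
  ],
)

```text
clock: 5.15
eef_pos: [0.608, 0.2787, 0.2005]
tool_rot: [-0.43, 0.902, -0.024, 0.012]
ft_force: [-0.2, -0.6, 0.3]
grip_width: 0.0211
grasp_force: 0.0
```

Emit:
apply_moves(
  targets=[
    [[0, 0, 0, 7, -0.5], [0, 0, 0, 7, -0.5], [0, 0, 0, 7, -0.5], [0, 0, 0, 7, -0.5], [0, 0, 0, 7, -0.5], [0, 0, 0, 7, -0.5], [0, 0, 0, 7, -0.5], [0, 0, 0, 7, -0.5]],
  ],
)

```text
clock: 5.82
eef_pos: [0.608, 0.2786, 0.2006]
tool_rot: [0.803, -0.595, 0.016, -0.022]
ft_force: [0.1, -0.4, -0.2]
grip_width: 0.0214
grasp_force: 0.0
```

Emit:
apply_moves(
  targets=[
    [[0, 0, 0, 7, -0.5], [0, 0, 0, 7, -0.5], [0, 0, 0, 7, -0.5], [0, 0, 0, 7, -0.5], [0, 0, 0, 7, -0.5], [0, 0, 0, 7, -0.5], [0, 0, 0, 7, -0.5], [0, 0, 0, 7, -0.5]],
  ],
)

```text
clock: 6.48
eef_pos: [0.6081, 0.2786, 0.2006]
tool_rot: [0.989, -0.148, 0.004, -0.026]
ft_force: [-0.5, 0.4, -0.5]
grip_width: 0.0215
grasp_force: 0.0
```

```bash
cat > st.py <<'E'
from h import *
o=get_obs();Rm=R.from_quat(o["tool_rot"]).as_matrix()
print("t",round(float(o["clock"]),2),"p",np.round(o["eef_pos"],4),"zaxis",Rm[:,2].round(3),"yaw",np.degrees(np.arctan2(Rm[1,0],Rm[0,0])).round(1),"j",np.round(o["joint_pos"],3),"F",np.round(o["ft_force"],1),"w",np.round(o["grip_width"],4))
E
python3 st.py
```

```text
t 6.48 p [0.6081 0.2786 0.2006] zaxis [ 0.015  0.051 -0.999] yaw -17.0 j [ 0.412  0.578  0.388  1.347  0.041 -2.432] F [-0.5  0.4 -0.5] w 0.0215
```

Emit:
apply_moves(
  targets=[
    [[0, 0, 0, 7, -0.5], [0, 0, 0, 7, -0.5], [0, 0, 0, 7, -0.5], [0, 0, 0, 7, -0.5], [0, 0, 0, 7, -0.5], [0, 0, 0, 7, -0.5], [0, 0, 0, 4, -0.5], [0, 0, 0, 0, -0.5]],
  ],
)

```text
clock: 7.15
eef_pos: [0.5956, 0.305, 0.2004]
tool_rot: [0.974, 0.226, -0.004, -0.016]
ft_force: [0.3, 1.0, 0.0]
grip_width: 0.0212
grasp_force: 0.0
```

```bash
python3 st.py
```

```text
t 7.15 p [0.5956 0.305  0.2004] zaxis [-0.016  0.03  -0.999] yaw 26.1 j [ 0.459  0.609  0.442  1.404  0.034 -3.138] F [0.3 1.  0. ] w 0.0212
```

Emit:
apply_moves(
  targets=[
    [[0.3, -0.7, 0, 5, -0.5], [0, 0, 0, 5, -0.5], [0, 0, 0, 0, -0.5]],
  ],
)

```text
clock: 7.4
eef_pos: [0.5787, 0.3302, 0.2005]
tool_rot: [0.966, 0.258, 0.001, 0.007]
ft_force: [1.0, -0.1, 0.4]
grip_width: 0.0212
grasp_force: 0.0
```

```bash
python3 st.py
```

```text
t 7.4 p [0.5787 0.3302 0.2005] zaxis [ 0.005 -0.012 -1.   ] yaw 29.8 j [ 0.524  0.604  0.433  1.402 -0.013 -3.138] F [ 1.  -0.1  0.4] w 0.0212
```

Emit:
apply_moves(
  targets=[
    [[0, 0, 0, -7, -0.5], [0.3, -0.56, 0, -7, -0.5], [0.33, -0.56, -0.5, -7, -0.5], [0, 0, -0.5, 0, -0.5], [0, 0, -0.5, 0, -0.5], [0, 0, 0, 0, -0.5]],
  ],
)

```text
clock: 7.9
eef_pos: [0.6037, 0.28, 0.1356]
tool_rot: [0.997, 0.074, -0.004, 0.009]
ft_force: [0.1, 0.3, -1.2]
grip_width: 0.0213
grasp_force: 0.0
```

```bash
python3 st.py
```

```text
t 7.9 p [0.6037 0.28   0.1356] zaxis [-0.007 -0.018 -1.   ] yaw 8.5 j [ 0.44   0.644  0.333  1.275 -0.013 -2.85 ] F [ 0.1  0.3 -1.2] w 0.0213
```

Emit:
apply_moves(
  targets=[
    [[0, 0.13, -0.5, 0, -0.5], [0, 0, -0.5, 0, -0.5], [0, 0, -0.45, 0, -0.5], [0, 0, -0.25, 0, -0.5], [0, 0, -0.19, 0, -0.5], [0, 0, 0, 0, -0.5]],
  ],
)

```text
clock: 8.4
eef_pos: [0.6053, 0.2874, 0.0637]
tool_rot: [0.997, 0.076, -0.001, 0.008]
ft_force: [-0.4, -1.2, -1.8]
grip_width: 0.021
grasp_force: 0.0
```

Emit:
apply_moves(
  targets=[
    [[0, 0, 0, 0, 0.3], [0, 0, 0, 0, 0.3], [0, 0, 0, 0, 0.3], [0, 0, 0, 0, 0.3], [0, 0, 0, 0, 0.3], [0, 0, 0, 0, 0.3]],
  ],
)

```text
clock: 8.9
eef_pos: [0.6067, 0.288, 0.0657]
tool_rot: [0.997, 0.076, 0.001, 0.007]
ft_force: [1.1, -1.5, 2.5]
grip_width: 0.0482
grasp_force: 61.3
```

```bash
python3 st.py
```

```text
t 8.9 p [0.6067 0.288  0.0657] zaxis [ 0.002 -0.014 -1.   ] yaw 8.7 j [ 0.449  0.7    0.247  1.121 -0.014 -2.844] F [ 1.1 -1.5  2.5] w 0.0482
```

Emit:
apply_moves(
  targets=[
    [[0, 0, 0.01, -7, 0.3], [0, 0, 0.025, -7, 0.3], [0, 0, 0.025, -7, 0.3], [0, 0, 0.025, -7, 0.3], [0, 0, 0.025, -7, 0.3], [0, 0, 0.025, -7, 0.3], [0, 0, 0.025, -7, 0.3], [0, 0, 0.025, -7, 0.3]],
  ],
)

```text
clock: 9.57
eef_pos: [0.6053, 0.2869, 0.0713]
tool_rot: [0.915, -0.403, -0.004, 0.008]
ft_force: [-0.2, -2.9, -3.5]
grip_width: 0.0488
grasp_force: 61.3
```

Emit:
apply_moves(
  targets=[
    [[0, 0, 0.03, -7, 0.3], [0, 0, 0.03, -7, 0.3], [0, 0, 0.03, -7, 0.3], [0, 0, 0.03, -7, 0.3], [0, 0, 0.03, -7, 0.3], [0, 0, 0.03, -7, 0.3], [0, 0, 0.03, -7, 0.3], [0, 0, 0.03, -7, 0.3]],
  ],
)

```text
clock: 10.23
eef_pos: [0.6057, 0.2879, 0.0817]
tool_rot: [-0.618, 0.786, 0.007, -0.004]
ft_force: [-0.3, -0.0, -1.4]
grip_width: 0.0486
grasp_force: 61.6
```

```bash
python3 - <<'E'
import st
from h import *
im,P=shot("side","side1")
u,v=proj("side",[.604,.285,.06]).astype(int);print(u,v)
cv2.imwrite("pics/s1c.png",cv2.resize(im[v-60:v+40,u-90:u+70],None,fx=5,fy=5,interpolation=cv2.INTER_CUBIC))
E
```

```text
t 10.23 p [0.6057 0.2879 0.0817] zaxis [-0.014  0.005 -1.   ] yaw -103.6 j [ 0.439  0.69   0.271  1.163  0.011 -0.894] F [-0.3 -0.  -1.4] w 0.0486
318 151
```

View pics/s1c.png

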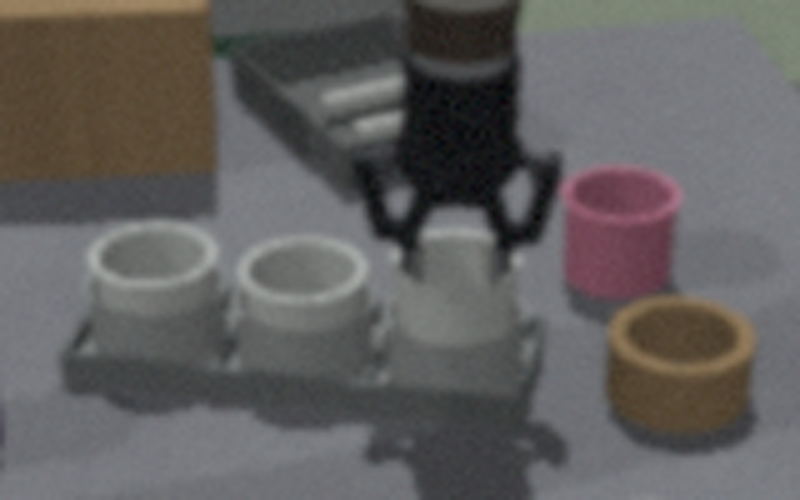

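```bash
cat > fit.py <<'E'
from h import *
def rect(P,u0,u1,v0,v1,zlo,zhi,name):
    Q=P[v0:v1,u0:u1].reshape(-1,3);m=(Q[:,2]>zlo)&(Q[:,2]<zhi)
    b=cv2.minAreaRect((Q[m,:2]*1000).astype(np.float32)); print(name,[np.round(x,1) for x in b],m.sum())
    return b
def both():
    im,P=shot("top")
    rect(P,270,390,120,275,.020,.036,"shelf"); rect(P,388,465,160,260,.02,.036,"nest")
    return im,P
if __name__=="__main__": both()
E
python3 fit.py
```

```text
shelf [array([529.6, -31.5]), array([339.9, 209.4]), np.float64(4.3)] 657
nest [array([ 483.9, -312.3]), array([210. ,  88.3]), np.float64(1.4)] 1745
```

Emit:
apply_moves(
  targets=[
    [[0, 0, 0.4, 0, 0.3], [0, 0, 0.5, 0, 0.3], [0, 0, 0.5, 0, 0.3], [0, 0, 0.4, 0, 0.3], [0, -0.3, 0.2, 0, 0.3], [0.05, -0.5, 0, 0, 0.3], [0.1, -0.7, 0, 0, 0.3], [0.1, -0.7, 0, 0, 0.3]],
  ],
)

```text
clock: 11.0
eef_pos: [0.6154, 0.1988, 0.1614]
tool_rot: [-0.622, 0.783, 0.006, -0.004]
ft_force: [0.6, -1.1, -1.3]
grip_width: 0.0485
grasp_force: 61.6
```

Emit:
apply_moves(
  targets=[
    [[0.1, -0.8, 0, 0, 0.3], [0.1, -0.8, 0, 0, 0.3], [0.1, -0.8, 0, 0, 0.3], [0.1, -0.8, 0, 0, 0.3], [0.1, -0.8, 0, 0, 0.3], [0, -0.7, 0, 0, 0.3], [0, -0.6, 0, 0, 0.3], [0, -0.3, 0, 0, 0.3]],
  ],
)

```text
clock: 11.67
eef_pos: [0.635, -0.0282, 0.161]
tool_rot: [-0.62, 0.785, 0.006, -0.005]
ft_force: [-0.8, 0.1, -1.2]
grip_width: 0.0483
grasp_force: 61.6
```

```bash
python3 -c "
import st,fit;fit.both()"
```

```text
t 11.67 p [ 0.635  -0.0282  0.161 ] zaxis [-0.015  0.004 -1.   ] yaw -103.4 j [-0.046  0.568  0.269  1.287  0.003 -1.383] F [-0.8  0.1 -1.2] w 0.0483
shelf [array([525.5,  61.7]), array([ 70.2, 341.5]), np.float64(85.1)] 254
nest [array([ 484.2, -311.8]), array([210.6,  88.2]), np.float64(1.4)] 1738
```

Emit:
apply_moves(
  targets=[
    [[0, 0.1, -0.4, 0, 0.3], [0, 0, -0.5, 0, 0.3], [0, 0, -0.5, 0, 0.3], [0, 0, -0.5, 0, 0.3], [0, 0, -0.3, 0, 0.3], [0, 0, -0.15, 0, 0.3], [0, 0, -0.05, 0, 0.3], [0, 0, 0, 0, 0.3]],
  ],
)

```text
clock: 12.38
eef_pos: [0.6357, -0.0195, 0.0654]
tool_rot: [-0.621, 0.784, 0.007, -0.004]
ft_force: [-0.3, 0.1, -1.2]
grip_width: 0.0485
grasp_force: 61.6
```

Emit:
apply_moves(
  targets=[
    [[0, 0, -0.03, 0, 0.3], [0, 0, -0.03, 0, 0.3], [0, 0, 0, 0, 0.3]],
  ],
)

```text
clock: 12.63
eef_pos: [0.6365, -0.0201, 0.0642]
tool_rot: [-0.621, 0.784, 0.006, -0.003]
ft_force: [0.4, -0.2, -0.5]
grip_width: 0.0481
grasp_force: 61.6
```

Emit:
apply_moves(
  targets=[
    [[0, 0, -0.03, 0, 0.3], [0, 0, -0.03, 0, 0.3], [0, 0, 0, 0, 0.3]],
  ],
)

```text
clock: 12.88
eef_pos: [0.6359, -0.0202, 0.0609]
tool_rot: [-0.621, 0.784, 0.006, -0.004]
ft_force: [-0.6, -0.1, -1.1]
grip_width: 0.0484
grasp_force: 61.6
```

Emit:
apply_moves(
  targets=[
    [[0, 0, -0.03, 0, 0.3], [0, 0, 0, 0, 0.3]],
  ],
)

```text
clock: 13.05
eef_pos: [0.6359, -0.0202, 0.0608]
tool_rot: [-0.621, 0.784, 0.006, -0.004]
ft_force: [-2.0, 0.5, 4.1]
grip_width: 0.0486
grasp_force: 63.0
```

Emit:
apply_moves(
  targets=[
    [[0, 0, 0, 0, -0.5], [0, 0, 0, 0, -0.5], [0, 0, 0.1, 0, -0.5], [0, 0, 0.3, 0, -0.5], [0, 0, 0.5, 0, -0.5], [0, 0, 0.7, 0, -0.5], [0, 0, 0.7, 0, -0.5], [-0.2, 0.4, 0.5, -7, -0.5]],
  ],
)

```text
clock: 13.72
eef_pos: [0.6301, -0.0064, 0.1752]
tool_rot: [-0.57, 0.822, 0.005, -0.002]
ft_force: [1.2, 0.6, -0.1]
grip_width: 0.0212
grasp_force: 0.0
```

Emit:
apply_moves(
  targets=[
    [[-0.24, 0.65, 0, -7, -0.5], [-0.24, 0.65, 0, -7, -0.5], [-0.24, 0.65, 0, -7, -0.5], [-0.24, 0.65, 0, -7, -0.5], [-0.24, 0.65, 0, -7, -0.5], [-0.24, 0.65, 0, -7, -0.5], [-0.24, 0.65, 0, 0, -0.5], [-0.24, 0.65, 0, 0, -0.5]],
  ],
)

```text
clock: 14.38
eef_pos: [0.5509, 0.2051, 0.1729]
tool_rot: [-0.239, 0.971, 0.007, -0.0]
ft_force: [1.1, -0.1, 0.6]
grip_width: 0.0212
grasp_force: 0.0
```

Emit:
apply_moves(
  targets=[
    [[-0.24, 0.65, 0, 0, -0.5], [-0.24, 0.65, 0, 0, -0.5], [-0.24, 0.65, 0, 0, -0.5], [-0.24, 0.65, 0, 0, -0.5], [-0.18, 0.45, -0.2, 0, -0.5], [0, 0, -0.4, 0, -0.5], [0, 0, -0.4, 0, -0.5], [0, 0, 0, 0, -0.5]],
  ],
)

```text
clock: 15.05
eef_pos: [0.5036, 0.3255, 0.1292]
tool_rot: [-0.24, 0.971, 0.007, -0.003]
ft_force: [-0.6, -0.5, -0.4]
grip_width: 0.0214
grasp_force: 0.0
```

```bash
python3 - <<'E'
import st,fit
from h import *
im,P=fit.both()
cv2.imwrite("pics/t1c.png",cv2.resize(im[110:275,150:450],None,fx=2.6,fy=2.6,interpolation=cv2.INTER_CUBIC))
E
```

```text
t 15.05 p [0.5036 0.3255 0.1292] zaxis [-0.009  0.011 -1.   ] yaw -152.2 j [0.567 0.509 0.084 1.147 0.014 0.082] F [-0.6 -0.5 -0.4] w 0.0214
shelf [array([529.3, -31.7]), array([339.3, 209.6]), np.float64(4.3)] 854
nest [array([ 483.9, -312.2]), array([210. ,  89.2]), np.float64(1.2)] 1743
```

View pics/t1c.png

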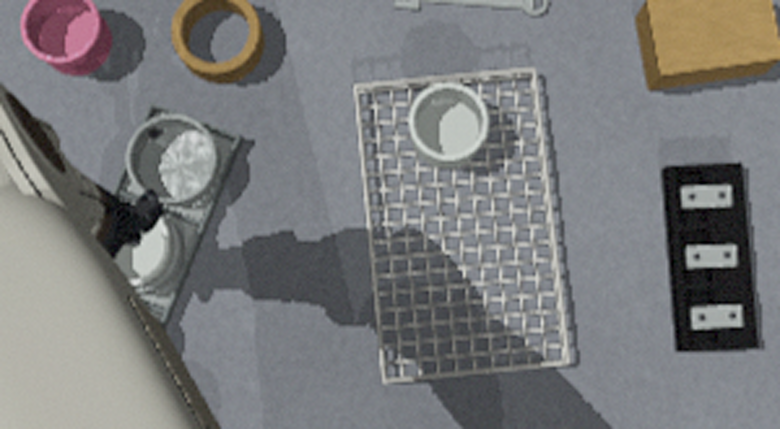

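Emit:
apply_moves(
  targets=[
    [[0.06, 0, -0.4, 0, -0.5], [0, 0, -0.5, 0, -0.5], [0, 0, -0.45, 0, -0.5], [0, 0, -0.2, 0, -0.5], [0, 0, -0.1, 0, -0.5], [0, 0, 0, 0, -0.5]],
  ],
)

```text
clock: 15.6
eef_pos: [0.5081, 0.3257, 0.0659]
tool_rot: [-0.239, 0.971, 0.007, -0.001]
ft_force: [0.6, -0.6, 0.3]
grip_width: 0.0212
grasp_force: 0.0
```

Emit:
apply_moves(
  targets=[
    [[0, 0, 0, 0, 0.3], [0, 0, 0, 0, 0.3], [0, 0, 0, 0, 0.3], [0, 0, 0, 0, 0.3], [0, 0, 0, 0, 0.3], [0, 0, 0, 0, 0.3]],
  ],
)

```text
clock: 16.1
eef_pos: [0.5086, 0.3263, 0.0666]
tool_rot: [-0.24, 0.971, 0.008, 0.0]
ft_force: [0.9, 0.4, 2.7]
grip_width: 0.0488
grasp_force: 59.2
```

Emit:
apply_moves(
  targets=[
    [[0, 0, 0.01, 7, 0.3], [0, 0, 0.025, 7, 0.3], [0, 0, 0.025, 7, 0.3], [0, 0, 0.025, 7, 0.3], [0, 0, 0.025, 7, 0.3], [0, 0, 0.025, 7, 0.3], [0, 0, 0.025, 7, 0.3], [0, 0, 0.025, 7, 0.3]],
  ],
)

```text
clock: 16.77
eef_pos: [0.5074, 0.326, 0.0727]
tool_rot: [-0.669, 0.743, 0.007, -0.005]
ft_force: [-0.9, 1.7, -2.7]
grip_width: 0.0485
grasp_force: 59.1
```

Emit:
apply_moves(
  targets=[
    [[0, 0, 0.03, 7, 0.3], [0, 0, 0.03, 7, 0.3], [0, 0, 0.03, 7, 0.3], [0, 0, 0.03, 7, 0.3], [0, 0, 0.03, 7, 0.3], [0, 0, 0.03, 7, 0.3], [0, 0, 0.03, 7, 0.3], [0, 0, 0.03, 0, 0.3]],
  ],
)

```text
clock: 17.43
eef_pos: [0.5076, 0.3257, 0.0827]
tool_rot: [0.916, -0.4, -0.004, 0.007]
ft_force: [-0.2, -0.6, -0.6]
grip_width: 0.0486
grasp_force: 59.5
```

```bash
python3 -c "
import st,fit;fit.both()"
```

```text
t 17.43 p [0.5076 0.3257 0.0827] zaxis [-0.013 -0.009 -1.   ] yaw -47.2 j [ 5.710e-01  5.670e-01  5.000e-02  1.070e+00 -1.000e-03 -1.748e+00] F [-0.2 -0.6 -0.6] w 0.0486
shelf [array([529.6, -31.5]), array([340.1, 209.6]), np.float64(4.4)] 834
nest [array([ 484.1, -311.5]), array([210.9,  88.6]), np.float64(1.8)] 1738
```

Emit:
apply_moves(
  targets=[
    [[0, 0, 0.4, 0, 0.3], [0, 0, 0.5, 0, 0.3], [0, 0, 0.5, 0, 0.3], [0, 0, 0.4, 0, 0.3], [0, -0.3, 0.2, 0, 0.3], [0.05, -0.5, 0, 0, 0.3], [0.05, -0.7, 0, 0, 0.3], [0.05, -0.7, 0, 0, 0.3]],
  ],
)

```text
clock: 18.15
eef_pos: [0.5134, 0.2364, 0.1623]
tool_rot: [0.916, -0.401, -0.004, 0.007]
ft_force: [-0.3, -0.5, -1.5]
grip_width: 0.0487
grasp_force: 59.5
```

Emit:
apply_moves(
  targets=[
    [[0.05, -0.9, 0, 0, 0.3], [0.05, -0.9, 0, 0, 0.3], [0.05, -0.9, 0, 0, 0.3], [0.05, -0.9, 0, 0, 0.3], [0.05, -0.9, 0, 0, 0.3], [0.05, -0.9, 0, 0, 0.3], [0.05, -0.7, 0, 0, 0.3], [0.03, -0.64, 0, 0, 0.3]],
  ],
)

```text
clock: 18.82
eef_pos: [0.528, -0.0347, 0.1623]
tool_rot: [0.915, -0.403, -0.004, 0.007]
ft_force: [1.2, 0.0, -0.2]
grip_width: 0.0488
grasp_force: 59.5
```

Emit:
apply_moves(
  targets=[
    [[0, 0, -0.4, 0, 0.3], [0, 0, -0.5, 0, 0.3], [0, 0, -0.5, 0, 0.3], [0, 0, -0.5, 0, 0.3], [0, 0, -0.3, 0, 0.3], [0, 0, -0.15, 0, 0.3], [0, 0, -0.05, 0, 0.3], [0, 0, 0, 0, 0.3]],
  ],
)

```text
clock: 19.48
eef_pos: [0.5286, -0.0321, 0.0664]
tool_rot: [0.916, -0.402, -0.004, 0.007]
ft_force: [-0.1, 0.1, -1.1]
grip_width: 0.0488
grasp_force: 59.6
```

Emit:
apply_moves(
  targets=[
    [[0, 0, -0.03, 0, 0.3], [0, 0, -0.03, 0, 0.3], [0, 0, -0.03, 0, 0.3], [0, 0, 0, 0, 0.3]],
  ],
)

```text
clock: 19.82
eef_pos: [0.5295, -0.0317, 0.0635]
tool_rot: [0.916, -0.401, -0.003, 0.006]
ft_force: [0.3, 0.2, -1.2]
grip_width: 0.0488
grasp_force: 59.6
```

Emit:
apply_moves(
  targets=[
    [[0, 0, -0.02, 0, 0.3], [0, 0, 0, 0, 0.3]],
  ],
)

```text
clock: 19.98
eef_pos: [0.5292, -0.0317, 0.0624]
tool_rot: [0.916, -0.401, -0.004, 0.006]
ft_force: [-0.3, -0.3, 0.4]
grip_width: 0.0486
grasp_force: 59.6
```

Emit:
apply_moves(
  targets=[
    [[0, 0, -0.02, 0, 0.3], [0, 0, -0.01, 0, -0.5], [0, 0, 0, 0, -0.5], [0, 0, 0.1, 0, -0.5], [0, 0, 0.3, 0, -0.5], [0, 0, 0.6, 0, -0.5], [0, 0, 0.7, 0, -0.5], [0, 0, 0.7, -7, -0.5]],
  ],
)

```text
clock: 20.65
eef_pos: [0.5285, -0.0317, 0.1578]
tool_rot: [0.889, -0.457, -0.005, 0.006]
ft_force: [0.5, -0.2, -0.0]
grip_width: 0.0214
grasp_force: 0.0
```

Emit:
apply_moves(
  targets=[
    [[-0.2, 0.66, 0.4, -7, -0.5], [-0.2, 0.66, 0, -7, -0.5], [-0.2, 0.66, 0, -7, -0.5], [-0.2, 0.66, 0, -7, -0.5], [-0.2, 0.66, 0, -7, -0.5], [-0.2, 0.66, 0, -7, -0.5], [-0.2, 0.66, 0, -7, -0.5], [-0.2, 0.66, 0, -7, -0.5]],
  ],
)

```text
clock: 21.32
eef_pos: [0.4647, 0.1806, 0.1734]
tool_rot: [-0.569, 0.822, 0.007, -0.003]
ft_force: [0.7, -0.4, 0.3]
grip_width: 0.0211
grasp_force: 0.0
```

Emit:
apply_moves(
  targets=[
    [[-0.2, 0.66, 0, -7, -0.5], [-0.2, 0.66, 0, -7, -0.5], [-0.2, 0.66, 0, -7, -0.5], [-0.2, 0.66, 0, -7, -0.5], [-0.2, 0.66, -0.2, -7, -0.5], [-0.2, 0.66, -0.4, 0, -0.5], [-0.03, 0.04, -0.4, 0, -0.5], [0, 0, 0, 0, -0.5]],
  ],
)

```text
clock: 21.98
eef_pos: [0.4135, 0.3397, 0.1302]
tool_rot: [-0.3, 0.954, 0.006, -0.004]
ft_force: [-0.8, -0.7, -0.5]
grip_width: 0.0213
grasp_force: 0.0
```

```bash
python3 -c "
import st,fit;fit.both()"
```

```text
t 21.98 p [0.4135 0.3397 0.1302] zaxis [-0.011  0.01  -1.   ] yaw -145.1 j [ 0.68   0.391 -0.104  1.079  0.014  0.071] F [-0.8 -0.7 -0.5] w 0.0213
shelf [array([529.6, -31.4]), array([339.9, 209.2]), np.float64(4.2)] 1030
nest [array([ 484. , -312.2]), array([210.1,  89. ]), np.float64(1.4)] 1741
```

Emit:
apply_moves(
  targets=[
    [[-0.17, 0.4, 0, 0, -0.5], [0, 0.25, -0.3, 0, -0.5], [0, 0, -0.5, 0, -0.5], [0, 0, -0.45, 0, -0.5], [0, 0, -0.25, 0, -0.5], [0, 0, -0.15, 0, -0.5], [0, 0, 0, 0, -0.5], [0, 0, 0, 0, -0.5]],
  ],
)

```text
clock: 22.7
eef_pos: [0.4097, 0.3653, 0.0674]
tool_rot: [-0.298, 0.955, 0.007, -0.001]
ft_force: [-0.2, 0.7, 0.6]
grip_width: 0.0215
grasp_force: 0.0
```

Emit:
apply_moves(
  targets=[
    [[0, 0, 0, 0, 0.3], [0, 0, 0, 0, 0.3], [0, 0, 0, 0, 0.3], [0, 0, 0, 0, 0.3], [0, 0, 0, 0, 0.3], [0, 0, 0, 0, 0.3]],
  ],
)

```text
clock: 23.2
eef_pos: [0.4094, 0.3657, 0.0676]
tool_rot: [-0.298, 0.954, 0.007, -0.001]
ft_force: [-0.4, -0.0, 0.7]
grip_width: 0.0484
grasp_force: 57.7
```

Emit:
apply_moves(
  targets=[
    [[0, 0, 0.01, 7, 0.3], [0, 0, 0.025, 7, 0.3], [0, 0, 0.025, 7, 0.3], [0, 0, 0.025, 7, 0.3], [0, 0, 0.025, 7, 0.3], [0, 0, 0.025, 7, 0.3], [0, 0, 0.025, 7, 0.3], [0, 0, 0.025, 7, 0.3]],
  ],
)

```text
clock: 23.87
eef_pos: [0.4091, 0.3657, 0.0743]
tool_rot: [0.713, -0.701, -0.006, 0.004]
ft_force: [0.4, 1.9, -2.2]
grip_width: 0.0487
grasp_force: 57.8
```

Emit:
apply_moves(
  targets=[
    [[0, 0, 0.03, 7, 0.3], [0, 0, 0.03, 7, 0.3], [0, 0, 0.03, 7, 0.3], [0, 0, 0.03, 7, 0.3], [0, 0, 0.03, 7, 0.3], [0, 0, 0.03, 7, 0.3], [0, 0, 0.03, 7, 0.3], [0, 0, 0.03, 0, 0.3]],
  ],
)

```text
clock: 24.53
eef_pos: [0.4091, 0.3654, 0.0842]
tool_rot: [0.939, -0.343, -0.003, 0.007]
ft_force: [0.2, 0.0, -0.0]
grip_width: 0.0483
grasp_force: 58.1
```

```bash
python3 -c "
import st,fit;fit.both()"
```

```text
t 24.53 p [0.4091 0.3654 0.0842] zaxis [-0.011 -0.01  -1.   ] yaw -40.2 j [ 0.729  0.469 -0.113  1.003 -0.    -1.711] F [ 0.2  0.  -0. ] w 0.0483
shelf [array([529.2, -31.5]), array([339. , 209.2]), np.float64(4.3)] 1004
nest [array([ 484., -312.]), array([210.2,  88.3]), np.float64(1.5)] 1748
```

Emit:
apply_moves(
  targets=[
    [[0, 0, 0.4, 0, 0.3], [0, 0, 0.5, 0, 0.3], [0, 0, 0.5, 0, 0.3], [0, 0, 0.4, 0, 0.3], [0, -0.3, 0.2, 0, 0.3], [0.02, -0.6, 0, 0, 0.3], [0.03, -0.8, 0, 0, 0.3], [0.03, -0.8, 0, 0, 0.3]],
  ],
)

```text
clock: 25.25
eef_pos: [0.4118, 0.2638, 0.1637]
tool_rot: [0.939, -0.345, -0.003, 0.007]
ft_force: [0.3, -0.8, -1.6]
grip_width: 0.0487
grasp_force: 58.1
```

Emit:
apply_moves(
  targets=[
    [[0.03, -0.9, 0, 0, 0.3], [0.03, -0.9, 0, 0, 0.3], [0.03, -0.9, 0, 0, 0.3], [0.03, -0.9, 0, 0, 0.3], [0.04, -0.9, 0, 0, 0.3], [0.04, -0.9, 0, 0, 0.3], [0.04, -0.9, 0, 0, 0.3], [0.04, -0.9, 0, 0, 0.3]],
  ],
)

```text
clock: 25.92
eef_pos: [0.4222, -0.0248, 0.1638]
tool_rot: [0.938, -0.346, -0.004, 0.007]
ft_force: [0.0, 0.2, -0.9]
grip_width: 0.0488
grasp_force: 58.1
```

Emit:
apply_moves(
  targets=[
    [[0, -0.4, 0, 0, 0.3], [0, 0, -0.4, 0, 0.3], [0, 0, -0.5, 0, 0.3], [0, 0, -0.5, 0, 0.3], [0, 0, -0.5, 0, 0.3], [0, 0, -0.3, 0, 0.3], [0, 0, -0.15, 0, 0.3], [0, 0, 0, 0, 0.3]],
  ],
)

```text
clock: 26.58
eef_pos: [0.4216, -0.0388, 0.0687]
tool_rot: [0.939, -0.345, -0.005, 0.007]
ft_force: [-0.1, 0.8, 0.2]
grip_width: 0.0485
grasp_force: 58.1
```

Emit:
apply_moves(
  targets=[
    [[0, 0, -0.04, 0, 0.3], [0, 0, -0.03, 0, 0.3], [0, 0, -0.03, 0, 0.3], [0, 0, -0.03, 0, 0.3], [0, 0, 0, 0, 0.3]],
  ],
)

```text
clock: 27.0
eef_pos: [0.4238, -0.0386, 0.0652]
tool_rot: [0.939, -0.344, -0.003, 0.006]
ft_force: [-0.4, 0.5, -0.7]
grip_width: 0.0485
grasp_force: 58.2
```

Emit:
apply_moves(
  targets=[
    [[0, 0, -0.02, 0, 0.3], [0, 0, 0, 0, 0.3]],
  ],
)

```text
clock: 27.17
eef_pos: [0.4237, -0.0385, 0.0642]
tool_rot: [0.939, -0.344, -0.003, 0.007]
ft_force: [0.1, -0.4, -1.0]
grip_width: 0.0491
grasp_force: 58.1
```

Emit:
apply_moves(
  targets=[
    [[0, 0, -0.03, 0, 0.3], [0, 0, -0.01, 0, -0.5], [0, 0, 0, 0, -0.5], [0, 0, 0.1, 0, -0.5], [0, 0, 0.3, 0, -0.5], [0, 0, 0.6, 0, -0.5], [0, 0, 0.7, 0, -0.5], [0, 0, 0.5, -7, -0.5]],
  ],
)

```text
clock: 27.83
eef_pos: [0.4238, -0.0385, 0.1525]
tool_rot: [0.916, -0.402, -0.003, 0.006]
ft_force: [0.6, 0.1, 0.1]
grip_width: 0.0215
grasp_force: 0.0
```

Emit:
apply_moves(
  targets=[
    [[0, -0.8, 0, -7, -1], [0, -0.8, 0, -7, -1], [0, -0.8, 0, -7, -1], [0, -0.8, 0, -7, -1], [0, -0.8, 0, -7, -1], [0, -0.8, 0, -7, -1], [-0.1, -0.8, 0, 0, -1], [-0.1, -0.7, 0, 0, -1]],
  ],
)

```text
clock: 28.5
eef_pos: [0.4154, -0.2926, 0.1508]
tool_rot: [0.711, -0.703, -0.006, 0.005]
ft_force: [0.2, -0.4, -0.1]
grip_width: 0.0001
grasp_force: 0.0
```

Emit:
apply_moves(
  targets=[
    [[0, 0, -0.5, 0, -1], [0, 0, -0.5, 0, -1], [0, 0, 0, 0, -1]],
  ],
)

```text
clock: 28.75
eef_pos: [0.413, -0.2897, 0.1073]
tool_rot: [0.711, -0.703, -0.009, 0.005]
ft_force: [-0.9, 2.0, 0.4]
grip_width: -0.0001
grasp_force: 0.0
```

```bash
python3 - <<'E'
import st,fit
from h import *
im,P=fit.both()
shot("wrist","w1")
for s in(-1,0,1):
    c=np.array([.5293,-.0317])+s*.105*np.array([.9972,.075])
    Q=P.reshape(-1,3);Q=Q[np.isfinite(Q[:,2])];q=Q[(np.linalg.norm(Q[:,:2]-c,axis=1)<.055)&(Q[:,2]>.064)&(Q[:,2]<.08)]
    cen=c.copy()
    for _ in range(12):
        r=np.linalg.norm(q[:,:2]-cen,axis=1);k=(r>.034)&(r<.048)
        if k.sum()<10: break
        A=np.c_[2*q[k,:2],np.ones(k.sum())];t=np.linalg.lstsq(A,(q[k,:2]**2).sum(1),rcond=None)[0];cen=t[:2]
    print(s,c.round(4),cen.round(4),k.sum(),np.median(q[k,2]) if k.any() else 0)
E
```

```text
t 28.75 p [ 0.413  -0.2897  0.1073] zaxis [-0.02   0.006 -1.   ] yaw -89.4 j [-0.608  0.371 -0.201  1.018 -0.007 -2.19 ] F [-0.9  2.   0.4] w -0.0001
shelf [array([529.3, -31.6]), array([339.3, 209.4]), np.float64(4.3)] 1215
nest [array([ 480.1, -317.1]), array([209.5,  87.8]), np.float64(1.1)] 1081
-1 [ 0.4246 -0.0396] [ 0.4225 -0.039 ] 188 0.07069066791580425
0 [ 0.5293 -0.0317] [ 0.5286 -0.0329] 188 0.07020345149250184
1 [ 0.634  -0.0238] [ 0.6345 -0.0191] 186 0.07021305853078175
```

View pics/w1.png

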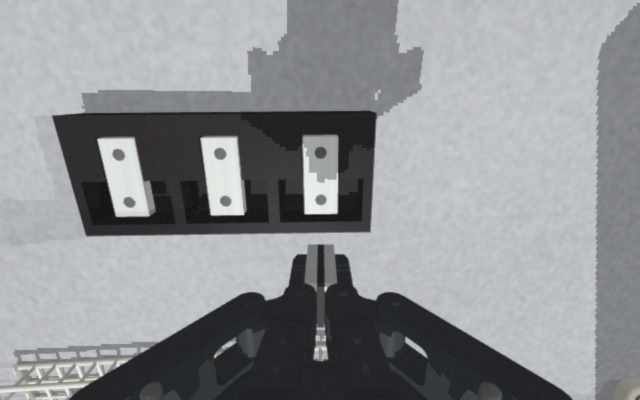

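```bash
python3 - <<'E'
from h import *
P=np.load("pics/w1.npy");im=cv2.imread("pics/w1.png");g=cv2.cvtColor(im,cv2.COLOR_BGR2GRAY)
for n,(u0,u1,v0,v1) in{"R":(298,342,130,220),"M":(195,250,130,220),"L":(92,158,130,222)}.items():
    m=(g[v0:v1,u0:u1]>100)&(abs(P[v0:v1,u0:u1,2]-.028)<.006);Q=P[v0:v1,u0:u1][m]
    print(n,Q.mean(0).round(4),[np.round(x,1) for x in cv2.minAreaRect((Q[:,:2]*1000).astype(np.float32))])
print("tip px",P[260,320],P[330:340,310:330].mean((0,1)))
Q=P[100:240,50:380].reshape(-1,3);Q=Q[abs(Q[:,2]-.028)<.004];print([np.round(x,1) for x in cv2.minAreaRect((Q[:,:2]*1000).astype(np.float32))])
for px in[(376,112),(370,232),(54,116),(87,235),(320,182),(320,222)]: print(px,P[px[1],px[0]].round(4))
E
```

```text
R [ 0.4133 -0.3188  0.0281] [array([ 413.3, -317.9]), array([23.9, 56. ]), np.float64(1.1)]
M [ 0.4808 -0.3183  0.0279] [array([ 481.7, -316.6]), array([25.9, 55.9]), np.float64(1.0)]
L [ 0.5484 -0.3164  0.0277] [array([ 549.7, -315.2]), array([26.7, 56.4]), np.float64(0.7)]
tip px [ 0.41496699 -0.30010303  0.11096818] [nan nan nan]
[array([ 481.6, -316.2]), array([211.1,  86.5]), np.float64(1.1)]
(376, 112) [ 0.3721 -0.3602  0.0014]
(370, 232) [ 3.699e-01 -2.620e-01 -1.000e-04]
(54, 116) [ 0.5848 -0.357   0.0288]
(87, 235) [ 0.5849 -0.272   0.0272]
(320, 182) [ 0.4135 -0.3135  0.0271]
(320, 222) [ 0.4132 -0.2832  0.0279]
```

Emit:
apply_moves(
  targets=[
    [[0, -0.17, -0.5, 0, -1], [0, 0, -0.5, 0, -1], [0, 0, -0.35, 0, -1], [0, 0, 0, 0, -1], [0, 0, 0, 0, -1]],
  ],
)

```text
clock: 29.27
eef_pos: [0.4159, -0.2971, 0.0573]
tool_rot: [0.712, -0.702, -0.006, 0.005]
ft_force: [0.2, 0.0, 0.3]
grip_width: 0.0003
grasp_force: 0.0
```

Emit:
apply_moves(
  targets=[
    [[0, 0, -0.05, 0, -1], [0, 0, -0.05, 0, -1], [0, 0, 0, 0, -1]],
  ],
)

```text
clock: 29.52
eef_pos: [0.4163, -0.2977, 0.0534]
tool_rot: [0.712, -0.703, -0.005, 0.004]
ft_force: [1.1, 0.3, -0.6]
grip_width: 0.0
grasp_force: 0.0
```

Emit:
apply_moves(
  targets=[
    [[0, 0, -0.03, 0, -1], [0, 0, 0, 0, -1]],
  ],
)

```text
clock: 29.68
eef_pos: [0.4157, -0.2975, 0.0516]
tool_rot: [0.712, -0.703, -0.006, 0.004]
ft_force: [-0.0, -0.6, 0.2]
grip_width: -0.0002
grasp_force: 0.0
```

Emit:
apply_moves(
  targets=[
    [[-0.04, 0.03, -0.04, 0, -1], [0, 0, -0.04, 0, -1], [0, 0, -0.03, 0, -1], [0, 0, 0, 0, -1]],
  ],
)

```text
clock: 30.02
eef_pos: [0.4137, -0.296, 0.0465]
tool_rot: [0.711, -0.703, -0.006, 0.005]
ft_force: [-0.8, 0.3, -0.2]
grip_width: 0.0001
grasp_force: 0.0
```

Emit:
apply_moves(
  targets=[
    [[0, 0, -0.03, 0, -1], [0, 0, -0.03, 0, -1], [0, 0, 0, 0, -1]],
  ],
)

```text
clock: 30.27
eef_pos: [0.4138, -0.2961, 0.0442]
tool_rot: [0.712, -0.703, -0.006, 0.005]
ft_force: [-0.4, -0.5, 0.2]
grip_width: 0.0001
grasp_force: 0.0
```

Emit:
apply_moves(
  targets=[
    [[0, 0, -0.03, 0, -1], [0, 0, -0.03, 0, -1], [0, 0, 0, 0, -1]],
  ],
)

```text
clock: 30.52
eef_pos: [0.4138, -0.2961, 0.0418]
tool_rot: [0.712, -0.703, -0.006, 0.005]
ft_force: [0.8, 0.6, 0.9]
grip_width: 0.0001
grasp_force: 0.0
```

Emit:
apply_moves(
  targets=[
    [[0, 0, -0.03, 0, -1], [0, 0, -0.03, 0, -1], [0, 0, 0, 0, -1]],
  ],
)

```text
clock: 30.77
eef_pos: [0.4138, -0.296, 0.0394]
tool_rot: [0.712, -0.703, -0.006, 0.005]
ft_force: [-0.1, -0.6, 0.3]
grip_width: 0.0001
grasp_force: 0.0
```

```bash
python3 - <<'E'
import st
from h import *
im,P=shot("wrist","w2")
im2,P2=shot("side","s2")
u,v=proj("side",[.45,-.31,.03]).astype(int)
a=cv2.resize(im[90:260,40:400],(720,340));b=cv2.resize(im2[v-35:v+30,u-70:u+70],(720,334),interpolation=cv2.INTER_CUBIC)
cv2.imwrite("pics/w2c.png",np.vstack([a,b])[:600])
E
```

```text
t 30.77 p [ 0.4138 -0.296   0.0394] zaxis [-0.015  0.002 -1.   ] yaw -89.3 j [-0.617  0.457 -0.276  0.851 -0.007 -2.2  ] F [-0.1 -0.6  0.3] w 0.0001
```

View pics/w2c.png

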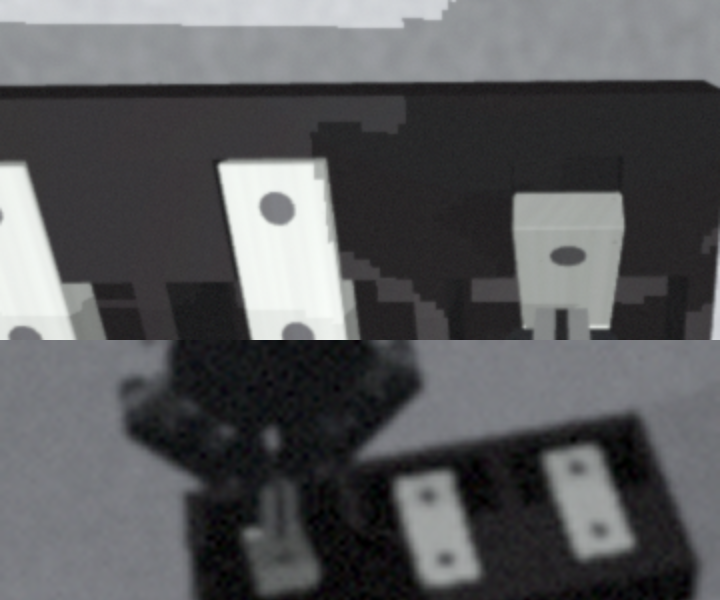

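Emit:
apply_moves(
  targets=[
    [[0, 0, -0.04, 0, -1], [0, 0, 0, 0, -1], [0, 0, 0.3, 0, -1], [0, 0, 0.5, 0, -0.2], [0, -0.4, 0.5, 0, 0.0], [0, -0.5, 0.3, 0, 0.0], [0, 0, 0, 0, 0.0]],
  ],
)

```text
clock: 31.45
eef_pos: [0.4162, -0.3364, 0.1055]
tool_rot: [0.711, -0.703, -0.001, 0.005]
ft_force: [0.7, 0.3, 0.0]
grip_width: 0.0427
grasp_force: 0.0
```

```bash
python3 - <<'E'
import st
from h import *
P=np.load("pics/w2.npy")
print(P[204,324],P[208,300:345:10,2])
im,P=shot("wrist","w3")
g=cv2.cvtColor(im,cv2.COLOR_BGR2GRAY)
m=(P[...,2]>.0335)&(P[...,2]<.048)&(abs(P[...,0]-.413)<.03)&(abs(P[...,1]+.33)<.035)
Q=P[m];print(m.sum(),Q.mean(0).round(4),Q.min(0).round(4),Q.max(0).round(4))
E
```

```text
t 31.45 p [ 0.4162 -0.3364  0.1055] zaxis [-0.009 -0.005 -1.   ] yaw -89.4 j [-0.675  0.416 -0.136  1.022 -0.009 -2.256] F [0.7 0.3 0. ] w 0.0427
[ 0.41368002 -0.3342436   0.04271762] [0.04099544 0.04152729 0.04153321 0.0407421  0.04057932]
819 [ 0.4136 -0.3326  0.0387] [ 0.4016 -0.3402  0.0335] [ 0.4256 -0.3197  0.0442]
```

Emit:
apply_moves(
  targets=[
    [[-0.06, 0.1, -0.5, 0, 0.0], [0, 0, -0.5, 0, 0.0], [0, 0, -0.3, 0, 0.0], [0, 0, -0.05, 0, 0.0], [0, 0, 0, 0, 0.0]],
  ],
)

```text
clock: 31.92
eef_pos: [0.4103, -0.3267, 0.0465]
tool_rot: [0.712, -0.702, -0.008, 0.005]
ft_force: [0.3, 0.4, -0.7]
grip_width: 0.0431
grasp_force: 0.0
```

Emit:
apply_moves(
  targets=[
    [[0, 0, -0.04, 0, 0.0], [0, 0, 0, 0, 0.0]],
  ],
)

```text
clock: 32.08
eef_pos: [0.412, -0.3283, 0.047]
tool_rot: [0.712, -0.703, -0.005, 0.004]
ft_force: [0.2, 0.4, 0.1]
grip_width: 0.0426
grasp_force: 0.0
```

Emit:
apply_moves(
  targets=[
    [[0.04, -0.1, 0, 0, 0.0], [0, 0, 0, 0, 0.0], [0, 0, 0, 0, -0.8], [0, 0, 0, 0, -0.8], [0, 0, 0, 0, -0.8], [0, 0, 0, 0, -0.8]],
  ],
)

```text
clock: 32.58
eef_pos: [0.4135, -0.3324, 0.0469]
tool_rot: [0.712, -0.703, -0.005, 0.004]
ft_force: [0.1, -0.6, 2.4]
grip_width: 0.0218
grasp_force: 59.7
```

Emit:
apply_moves(
  targets=[
    [[0, 0, 0.1, 0, -0.8], [0, 0, 0.3, 0, -0.8], [0, 0, 0.5, 0, -0.8], [0, 0, 0.7, 0, -0.8], [0, 0, 0.7, 0, -0.8], [0, 0, 0.4, 0, -0.8], [0, 0, 0, 0, -0.8]],
  ],
)

```text
clock: 33.17
eef_pos: [0.4151, -0.3337, 0.1587]
tool_rot: [0.712, -0.703, -0.002, 0.004]
ft_force: [-0.3, -1.2, -1.8]
grip_width: 0.0219
grasp_force: 59.5
```

```bash
python3 - <<'E'
import st,fit
from h import *
fit.both()
im,P=shot("wrist","w4")
im2,P2=shot("side","s4")
o=get_obs();u,v=proj("side",o["eef_pos"]-[0,0,.01]).astype(int)
a=cv2.resize(im,(560,350));b=cv2.resize(im2[v-40:v+60,u-60:u+60],(300,250),interpolation=cv2.INTER_CUBIC)
c=np.zeros((600,560,3),np.uint8);c[:350]=a;c[350:,:300]=b
cv2.imwrite("pics/w4c.png",c)
E
```

```text
t 33.17 p [ 0.4151 -0.3337  0.1587] zaxis [-0.009 -0.003 -1.   ] yaw -89.3 j [-0.673  0.363 -0.065  1.148 -0.008 -2.256] F [-0.3 -1.2 -1.8] w 0.0219
shelf [array([529.5, -31.7]), array([339.7, 209.7]), np.float64(4.3)] 1167
nest [array([ 480.1, -316.8]), array([210.7,  88.5]), np.float64(0.9)] 1506
```

View pics/w4c.png

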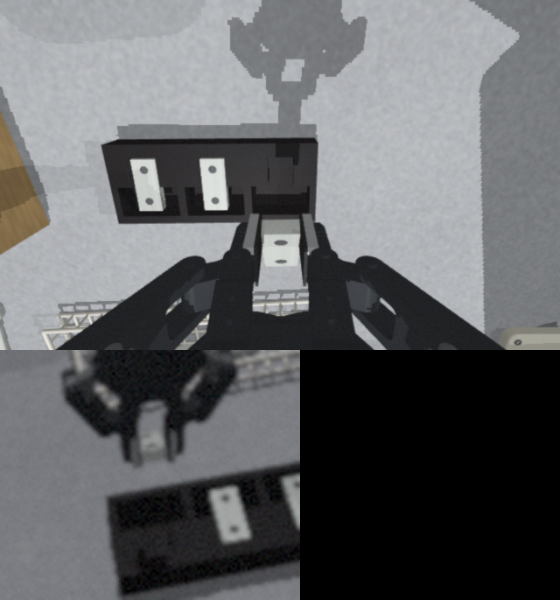

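Emit:
apply_moves(
  targets=[
    [[0, 0.5, 0, 0, -0.8], [0.02, 0.8, 0, 0, -0.8], [0.03, 0.9, 0, 0, -0.8], [0.03, 0.9, 0, 0, -0.8], [0.03, 0.9, 0, 0, -0.8], [0.03, 0.9, 0, 0, -0.8], [0.03, 0.9, 0, 0, -0.8], [0, 0.7, 0, 0, -0.8]],
  ],
)

```text
clock: 33.98
eef_pos: [0.4181, -0.0696, 0.1526]
tool_rot: [0.712, -0.702, -0.008, 0.006]
ft_force: [0.2, -0.7, -1.1]
grip_width: 0.022
grasp_force: 59.4
```

Emit:
apply_moves(
  targets=[
    [[0, 0.4, -0.2, 0, -0.8], [0, 0, -0.4, 0, -0.8], [0, 0, -0.4, 0, -0.8], [0, 0, -0.3, 0, -0.8], [0, 0, -0.2, 0, -0.8], [0, 0, 0, 0, -0.8]],
  ],
)

```text
clock: 34.48
eef_pos: [0.4172, -0.0557, 0.0917]
tool_rot: [0.712, -0.703, -0.009, 0.007]
ft_force: [-0.1, 0.2, -1.3]
grip_width: 0.0219
grasp_force: 59.4
```

```bash
python3 st.py
```

```text
t 34.48 p [ 0.4172 -0.0557  0.0917] zaxis [-0.021  0.003 -1.   ] yaw -89.3 j [-0.133  0.245 -0.434  0.913 -0.    -1.716] F [-0.1  0.2 -1.3] w 0.0219
```

Emit:
apply_moves(
  targets=[
    [[0.1, -0.03, 0, 0, -0.8], [0, 0, 0, 0, -0.8], [0, 0, 0, 0, -0.8]],
  ],
)

```text
clock: 34.73
eef_pos: [0.4249, -0.0577, 0.0951]
tool_rot: [0.711, -0.703, -0.005, 0.004]
ft_force: [-0.5, 0.2, -1.2]
grip_width: 0.0217
grasp_force: 59.4
```

Emit:
apply_moves(
  targets=[
    [[0, 0, 0, 0, -0.2], [0, 0, 0, 0, -0.2], [0, 0, 0, 0, -0.2], [0, 0, 0.2, 0, -0.2], [0, 0, 0.5, 0, -0.2], [0, 0, 0.5, 0, -0.2], [0, -0.3, 0.4, 0, -1], [0, -0.6, 0, 0, -1]],
  ],
)

```text
clock: 35.4
eef_pos: [0.4263, -0.0927, 0.1626]
tool_rot: [0.713, -0.701, -0.003, 0.002]
ft_force: [0.3, -0.1, -1.1]
grip_width: 0.0113
grasp_force: 0.0
```

Emit:
apply_moves(
  targets=[
    [[0.2, -0.8, 0, 0, -1], [0.2, -0.8, 0, 0, -1], [0.2, -0.8, 0, 0, -1], [0.2, -0.7, 0, 0, -1], [0.2, -0.6, 0, 0, -1], [0.2, -0.3, 0, 0, -1], [0.2, 0, 0, 0, -1]],
  ],
)

```text
clock: 35.98
eef_pos: [0.4804, -0.2562, 0.1591]
tool_rot: [0.71, -0.704, -0.005, 0.005]
ft_force: [0.5, -0.1, 0.6]
grip_width: 0.0002
grasp_force: 0.0
```

```bash
python3 - <<'E'
import st,fit
from h import *
im,P=fit.both()
cv2.imwrite("pics/t5c.png",cv2.resize(im[125:265,270:460],None,fx=4,fy=4,interpolation=cv2.INTER_CUBIC))
E
```

```text
t 35.98 p [ 0.4804 -0.2562  0.1591] zaxis [-0.014  0.    -1.   ] yaw -89.5 j [-0.487  0.39  -0.023  1.17  -0.006 -2.066] F [ 0.5 -0.1  0.6] w 0.0002
shelf [array([529.5, -31.6]), array([339.7, 209.4]), np.float64(4.3)] 1287
nest [array([ 494.6, -280. ]), array([ 75.5, 219.3]), np.float64(70.1)] 319
```

View pics/t5c.png

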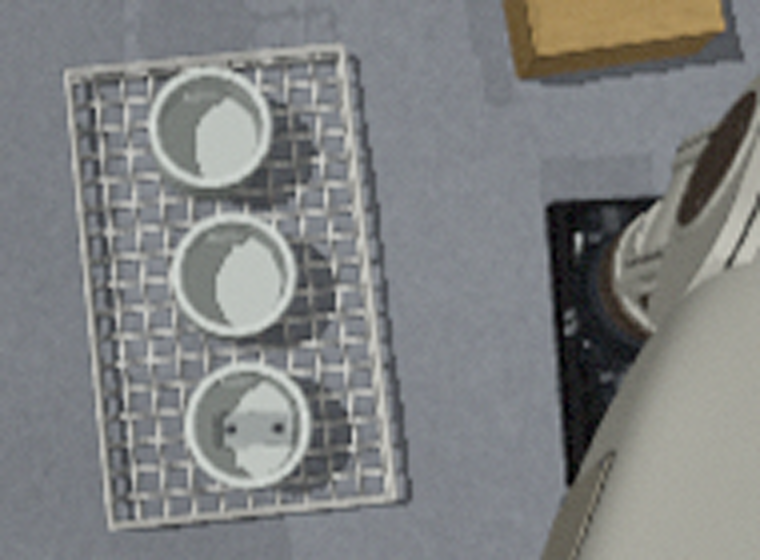

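```bash
cat > nest.py <<'E'
import st
from h import *
def plates():
    im,P=shot("wrist","wn");g=cv2.cvtColor(im,cv2.COLOR_BGR2GRAY)
    m=((g>90)&(abs(P[...,2]-.028)<.005)&(P[...,1]<-.24)).astype(np.uint8)
    m=cv2.morphologyEx(m,cv2.MORPH_OPEN,np.ones((3,3)))
    n,l,s,c=cv2.connectedComponentsWithStats(m)
    for i in range(1,n):
        if s[i,4]>300:
            Q=P[l==i];print("plate",c[i].round(),[np.round(x,1) for x in cv2.minAreaRect((Q[:,:2]*1000).astype(np.float32))])
if __name__=="__main__": plates()
E
python3 nest.py
```

```text
t 36.03 p [ 0.4818 -0.2546  0.159 ] zaxis [-0.012  0.001 -1.   ] yaw -89.4 j [-0.484  0.391 -0.023  1.169 -0.004 -2.065] F [ 1.9 -0.   0.7] w 0.0001
plate [54. 98.] [array([ 691.7, -323.8]), array([  3.6, 139.5]), np.float64(7.0)]
plate [238. 120.] [array([ 549.7, -315. ]), array([25.8, 56.2]), np.float64(0.9)]
plate [321. 121.] [array([ 481.2, -316. ]), array([23.8, 55.6]), np.float64(1.0)]
```

Emit:
apply_moves(
  targets=[
    [[0, -0.5, 0, 0, -1], [0, -0.5, -0.3, 0, -1], [0, 0, -0.5, 0, -1], [0, 0, -0.5, 0, -1], [0, 0, -0.5, 0, -1], [0, 0, -0.4, 0, -1], [0, 0, -0.3, 0, -1], [0, 0, 0, 0, -1]],
  ],
)

```text
clock: 36.75
eef_pos: [0.4778, -0.2906, 0.056]
tool_rot: [0.712, -0.702, -0.009, 0.005]
ft_force: [-0.4, 0.1, -0.3]
grip_width: -0.0002
grasp_force: 0.0
```

Emit:
apply_moves(
  targets=[
    [[0, 0, 0, 0, -1], [0, 0, 0, 0, -1]],
  ],
)

```text
clock: 36.92
eef_pos: [0.4805, -0.2928, 0.0596]
tool_rot: [0.712, -0.702, -0.005, 0.004]
ft_force: [-0.7, -0.4, -1.1]
grip_width: 0.0
grasp_force: 0.0
```

Emit:
apply_moves(
  targets=[
    [[0.02, -0.03, -0.15, 0, -1], [0, 0, -0.1, 0, -1], [0, 0, -0.08, 0, -1], [0, 0, -0.06, 0, -1], [0, 0, -0.05, 0, -1], [0, 0, -0.03, 0, -1], [0, 0, 0, 0, -1]],
  ],
)

```text
clock: 37.5
eef_pos: [0.4805, -0.2945, 0.0393]
tool_rot: [0.711, -0.703, -0.006, 0.005]
ft_force: [-0.4, 0.7, 0.3]
grip_width: -0.0
grasp_force: 0.0
```

Emit:
apply_moves(
  targets=[
    [[0, 0, -0.03, 0, -1], [0, 0, -0.03, 0, -1], [0, 0, 0, 0, -1]],
  ],
)

```text
clock: 37.75
eef_pos: [0.4811, -0.2948, 0.0381]
tool_rot: [0.712, -0.703, -0.005, 0.004]
ft_force: [-1.6, 1.3, 3.8]
grip_width: -0.0
grasp_force: 1.8
```

Emit:
apply_moves(
  targets=[
    [[0, 0, 0.3, 0, -1], [0, 0, 0.5, 0, -0.2], [0, -0.4, 0.5, 0, 0.0], [0, -0.5, 0.3, 0, 0.0], [0, 0, 0, 0, 0.0], [0, 0, 0, 0, 0.0]],
  ],
)

```text
clock: 38.25
eef_pos: [0.4813, -0.3318, 0.1023]
tool_rot: [0.711, -0.703, -0.005, 0.004]
ft_force: [-0.6, -0.9, -0.8]
grip_width: 0.0428
grasp_force: 0.0
```

```bash
cat > tip.py <<'E'
import st,sys
from h import *
x,y=map(float,sys.argv[1:])
im,P=shot("wrist","wt")
m=(P[...,2]>.0335)&(P[...,2]<.048)&(abs(P[...,0]-x)<.03)&(abs(P[...,1]-y)<.035)
Q=P[m];print(m.sum(),Q.mean(0).round(4),Q.min(0).round(4),Q.max(0).round(4))
E
python3 tip.py .481 -.33
```

```text
t 38.25 p [ 0.4813 -0.3318  0.1023] zaxis [-0.012  0.    -1.   ] yaw -89.4 j [-0.6    0.511  0.011  1.081 -0.007 -2.182] F [-0.6 -0.9 -0.8] w 0.0428
852 [ 0.4815 -0.3311  0.0387] [ 0.4695 -0.3389  0.0335] [ 0.4933 -0.3189  0.0438]
```

Emit:
apply_moves(
  targets=[
    [[0, 0, -0.5, 0, 0.0], [0, 0, -0.5, 0, 0.0], [0, 0, -0.3, 0, 0.0], [0, 0, -0.08, 0, 0.0], [0, 0, 0, 0, 0.0], [0, 0, 0, 0, 0.0]],
  ],
)

```text
clock: 38.8
eef_pos: [0.4801, -0.3294, 0.0452]
tool_rot: [0.712, -0.702, -0.007, 0.005]
ft_force: [0.2, 0.3, 0.3]
grip_width: 0.0428
grasp_force: 0.0
```

```bash
python3 st.py
```

```text
t 38.8 p [ 0.4801 -0.3294  0.0452] zaxis [-0.017  0.003 -1.   ] yaw -89.2 j [-0.598  0.571 -0.055  0.96  -0.007 -2.182] F [0.2 0.3 0.3] w 0.0428
```

Emit:
apply_moves(
  targets=[
    [[0.03, -0.04, 0.03, 0, 0.0], [0, 0, 0, 0, -0.8], [0, 0, 0, 0, -0.8], [0, 0, 0, 0, -0.8], [0, 0, 0, 0, -0.8]],
  ],
)

```text
clock: 39.22
eef_pos: [0.4823, -0.3322, 0.0476]
tool_rot: [0.712, -0.703, -0.006, 0.004]
ft_force: [0.6, 0.5, 0.8]
grip_width: 0.0217
grasp_force: 58.7
```

Emit:
apply_moves(
  targets=[
    [[0, 0, 0.1, 0, -0.8], [0, 0, 0.3, 0, -0.8], [0, 0, 0.5, 0, -0.8], [0, 0, 0.7, 0, -0.8], [0, 0, 0.7, 0, -0.8], [0, 0, 0.4, 0, -0.8], [0, 0, 0, 0, -0.8]],
  ],
)

```text
clock: 39.8
eef_pos: [0.484, -0.3338, 0.1601]
tool_rot: [0.711, -0.703, -0.002, 0.004]
ft_force: [1.2, -0.8, -0.7]
grip_width: 0.0218
grasp_force: 58.9
```

Emit:
apply_moves(
  targets=[
    [[0.1, 0.5, 0, 0, -0.8], [0.15, 0.8, 0, 0, -0.8], [0.15, 0.9, 0, 0, -0.8], [0.15, 0.9, 0, 0, -0.8], [0.15, 0.9, 0, 0, -0.8], [0.15, 0.9, 0, 0, -0.8], [0.15, 0.9, 0, 0, -0.8], [0.15, 0.7, 0, 0, -0.8]],
  ],
)

```text
clock: 40.47
eef_pos: [0.5269, -0.0695, 0.1539]
tool_rot: [0.712, -0.702, -0.007, 0.005]
ft_force: [1.0, -0.2, -0.1]
grip_width: 0.0219
grasp_force: 58.9
```

Emit:
apply_moves(
  targets=[
    [[0, 0.4, -0.2, 0, -0.8], [0, 0, -0.4, 0, -0.8], [0, 0, -0.4, 0, -0.8], [0, 0, -0.3, 0, -0.8], [0, 0, -0.2, 0, -0.8], [0, 0, 0, 0, -0.8], [0, 0, 0, 0, -0.8]],
  ],
)

```text
clock: 41.05
eef_pos: [0.5272, -0.0562, 0.0945]
tool_rot: [0.711, -0.703, -0.007, 0.005]
ft_force: [0.6, 0.4, -0.6]
grip_width: 0.0216
grasp_force: 58.9
```

```bash
python3 -c "
import st,fit;fit.both()"
```

```text
t 41.05 p [ 0.5272 -0.0562  0.0945] zaxis [-0.017  0.002 -1.   ] yaw -89.3 j [-0.106  0.428 -0.151  1.009  0.    -1.689] F [ 0.6  0.4 -0.6] w 0.0216
shelf [array([529. , -30.1]), array([339.4, 207.8]), np.float64(4.0)] 516
nest [array([ 480. , -317.2]), array([210.6,  88.5]), np.float64(1.5)] 1454
```

Emit:
apply_moves(
  targets=[
    [[0.03, 0.12, -0.05, 0, -0.8], [0, 0, 0, 0, -0.8], [0, 0, 0, 0, -0.8]],
  ],
)

```text
clock: 41.35
eef_pos: [0.5296, -0.0512, 0.0939]
tool_rot: [0.712, -0.703, -0.005, 0.004]
ft_force: [0.5, -0.4, -0.9]
grip_width: 0.0219
grasp_force: 58.9
```

Emit:
apply_moves(
  targets=[
    [[0, 0, 0, 0, -0.2], [0, 0, 0, 0, -0.2], [0, 0, 0, 0, -0.2], [0, 0, 0.2, 0, -0.2], [0, 0, 0.5, 0, -0.2], [0, 0, 0.5, 0, -0.2], [0, -0.3, 0.4, 0, -1], [0, -0.6, 0, 0, -1]],
  ],
)

```text
clock: 42.02
eef_pos: [0.5317, -0.0862, 0.1619]
tool_rot: [0.713, -0.701, -0.003, 0.002]
ft_force: [0.1, -0.2, 0.4]
grip_width: 0.0108
grasp_force: 0.0
```

Emit:
apply_moves(
  targets=[
    [[0.1, -0.8, 0, 0, -1], [0.1, -0.8, 0, 0, -1], [0.1, -0.8, 0, 0, -1], [0.1, -0.7, 0, 0, -1], [0.1, -0.6, 0, 0, -1], [0, -0.4, 0, 0, -1], [0, 0, 0, 0, -1], [0, 0, 0, 0, -1]],
  ],
)

```text
clock: 42.68
eef_pos: [0.5488, -0.2518, 0.1574]
tool_rot: [0.711, -0.703, -0.006, 0.004]
ft_force: [0.2, 1.0, -0.1]
grip_width: -0.0001
grasp_force: 0.0
```

```bash
python3 - <<'E'
import nest,fit
nest.plates()
from h import *
im,P=fit.both()
Q=P.reshape(-1,3);Q=Q[np.isfinite(Q[:,2])]
for c in[(.4225,-.039),(.5286,-.0329),(.6345,-.0191)]:
    m=np.linalg.norm(Q[:,:2]-c,axis=1)<.018; print(c,Q[m,2].mean().round(4),np.percentile(Q[m,2],[10,90]).round(3))
E
```

```text
t 42.68 p [ 0.5488 -0.2518  0.1574] zaxis [-0.015  0.003 -1.   ] yaw -89.4 j [-0.428  0.506  0.156  1.235 -0.004 -2.01 ] F [ 0.2  1.  -0.1] w -0.0001
plate [137.  96.] [array([ 691.8, -323.8]), array([  2.6, 138.7]), np.float64(7.0)]
plate [319. 118.] [array([ 549.1, -315.2]), array([24. , 55.5]), np.float64(0.9)]
shelf [array([529.5, -31.8]), array([339.7, 209.9]), np.float64(4.3)] 1421
nest [array([ 534.7, -279.5]), array([96.6, 13.5]), np.float64(1.0)] 79
(0.4225, -0.039) 0.0261 [0.019 0.03 ]
(0.5286, -0.0329) 0.0266 [0.017 0.031]
(0.6345, -0.0191) 0.0185 [0.016 0.022]
```

Emit:
apply_moves(
  targets=[
    [[0, -0.5, 0, 0, -1], [0.02, -0.55, -0.3, 0, -1], [0, 0, -0.5, 0, -1], [0, 0, -0.5, 0, -1], [0, 0, -0.5, 0, -1], [0, 0, -0.4, 0, -1], [0, 0, -0.3, 0, -1], [0, 0, 0, 0, -1]],
  ],
)

```text
clock: 43.45
eef_pos: [0.5481, -0.2906, 0.0543]
tool_rot: [0.712, -0.702, -0.009, 0.005]
ft_force: [0.3, -0.1, 0.3]
grip_width: 0.0001
grasp_force: 0.0
```

Emit:
apply_moves(
  targets=[
    [[0, 0, 0, 0, -1], [0, 0, 0, 0, -1], [0, 0, 0, 0, -1]],
  ],
)

```text
clock: 43.7
eef_pos: [0.551, -0.2933, 0.0589]
tool_rot: [0.712, -0.702, -0.005, 0.004]
ft_force: [-0.4, 1.1, 0.5]
grip_width: -0.0002
grasp_force: 0.0
```

Emit:
apply_moves(
  targets=[
    [[-0.04, -0.02, -0.14, 0, -1], [0, 0, -0.1, 0, -1], [0, 0, -0.08, 0, -1], [0, 0, -0.06, 0, -1], [0, 0, -0.05, 0, -1], [0, 0, -0.03, 0, -1], [0, 0, 0, 0, -1]],
  ],
)

```text
clock: 44.28
eef_pos: [0.5482, -0.2941, 0.0388]
tool_rot: [0.712, -0.703, -0.006, 0.005]
ft_force: [-0.5, 0.1, 0.4]
grip_width: -0.0003
grasp_force: 0.3
```

Emit:
apply_moves(
  targets=[
    [[0, 0, -0.03, 0, -1], [0, 0, -0.03, 0, -1], [0, 0, 0, 0, -1]],
  ],
)

```text
clock: 44.53
eef_pos: [0.5485, -0.2942, 0.0383]
tool_rot: [0.712, -0.703, -0.005, 0.004]
ft_force: [-3.6, 1.8, 9.2]
grip_width: -0.0003
grasp_force: 4.3
```

Emit:
apply_moves(
  targets=[
    [[0, 0, 0.3, 0, -1], [0, 0, 0.5, 0, -0.2], [0, -0.4, 0.5, 0, 0.0], [0, -0.5, 0.3, 0, 0.0], [0, 0, 0, 0, 0.0], [0, 0, 0, 0, 0.0]],
  ],
)

```text
clock: 45.03
eef_pos: [0.5491, -0.3315, 0.102]
tool_rot: [0.711, -0.703, -0.004, 0.004]
ft_force: [-0.7, -0.7, -0.6]
grip_width: 0.0426
grasp_force: 0.0
```

```bash
python3 tip.py .549 -.33
```

```text
t 45.03 p [ 0.5491 -0.3315  0.102 ] zaxis [-0.012  0.    -1.   ] yaw -89.4 j [-0.541  0.616  0.194  1.158 -0.006 -2.122] F [-0.7 -0.7 -0.6] w 0.0426
852 [ 0.5495 -0.3298  0.0386] [ 0.5375 -0.3378  0.0335] [ 0.5615 -0.3179  0.0441]
```

Emit:
apply_moves(
  targets=[
    [[0, 0, -0.5, 0, 0.0], [0, 0, -0.5, 0, 0.0], [0, 0, -0.3, 0, 0.0], [0, 0, -0.05, 0, 0.0], [0, 0, 0, 0, 0.0], [0, 0, 0, 0, 0.0]],
  ],
)

```text
clock: 45.58
eef_pos: [0.5481, -0.3295, 0.046]
tool_rot: [0.712, -0.702, -0.007, 0.005]
ft_force: [0.6, 0.1, 1.1]
grip_width: 0.0426
grasp_force: 0.0
```

Emit:
apply_moves(
  targets=[
    [[0.01, 0, 0, 0, 0.0], [0, 0, 0, 0, -0.8], [0, 0, 0, 0, -0.8], [0, 0, 0, 0, -0.8], [0, 0, 0, 0, -0.8]],
  ],
)

```text
clock: 46.0
eef_pos: [0.5491, -0.3302, 0.047]
tool_rot: [0.712, -0.703, -0.005, 0.004]
ft_force: [1.4, 1.2, 0.8]
grip_width: 0.0221
grasp_force: 58.7
```

Emit:
apply_moves(
  targets=[
    [[0, 0, 0.1, 0, -0.8], [0, 0, 0.3, 0, -0.8], [0, 0, 0.5, 0, -0.8], [0, 0, 0.7, 0, -0.8], [0, 0, 0.7, 0, -0.8], [0, 0, 0.4, 0, -0.8], [0, 0, 0, 0, -0.8]],
  ],
)

```text
clock: 46.58
eef_pos: [0.5512, -0.3318, 0.1607]
tool_rot: [0.711, -0.703, -0.001, 0.003]
ft_force: [0.2, -0.7, -0.6]
grip_width: 0.0219
grasp_force: 59.5
```

```bash
python3 -c "
import st,fit;fit.both()"
```

```text
t 46.58 p [ 0.5512 -0.3318  0.1607] zaxis [-0.006 -0.004 -1.   ] yaw -89.3 j [-0.539  0.574  0.279  1.279 -0.006 -2.122] F [ 0.2 -0.7 -0.6] w 0.0219
shelf [array([529.5, -31.5]), array([339.7, 209.2]), np.float64(4.3)] 1436
nest [array([ 479.9, -317.2]), array([209.4,  88.8]), np.float64(0.8)] 949
```

Emit:
apply_moves(
  targets=[
    [[0.2, 0.5, 0, 0, -0.8], [0.25, 0.8, 0, 0, -0.8], [0.25, 0.9, 0, 0, -0.8], [0.25, 0.9, 0, 0, -0.8], [0.25, 0.9, 0, 0, -0.8], [0.25, 0.9, 0, 0, -0.8], [0.25, 0.9, 0, 0, -0.8], [0.25, 0.8, 0, 0, -0.8]],
  ],
)

```text
clock: 47.3
eef_pos: [0.6256, -0.0638, 0.1524]
tool_rot: [0.712, -0.702, -0.007, 0.006]
ft_force: [0.6, -0.1, -2.0]
grip_width: 0.0219
grasp_force: 59.5
```

Emit:
apply_moves(
  targets=[
    [[0.17, 0.7, -0.2, 0, -0.8], [0, 0, -0.4, 0, -0.8], [0, 0, -0.4, 0, -0.8], [0, 0, -0.3, 0, -0.8], [0, 0, -0.2, 0, -0.8], [0, 0, 0, 0, -0.8], [0, 0, 0, 0, -0.8]],
  ],
)

```text
clock: 47.88
eef_pos: [0.6326, -0.0383, 0.0932]
tool_rot: [0.711, -0.703, -0.007, 0.005]
ft_force: [-0.2, -0.3, -0.8]
grip_width: 0.0216
grasp_force: 59.5
```

Emit:
apply_moves(
  targets=[
    [[0.02, 0.04, -0.04, 0, -0.8], [0, 0, 0, 0, -0.8], [0, 0, 0, 0, -0.8]],
  ],
)

```text
clock: 48.13
eef_pos: [0.6349, -0.0367, 0.0938]
tool_rot: [0.711, -0.703, -0.005, 0.004]
ft_force: [-0.1, -0.3, -0.7]
grip_width: 0.0216
grasp_force: 59.5
```

Emit:
apply_moves(
  targets=[
    [[0, 0, 0, 0, -0.2], [0, 0, 0, 0, -0.2], [0, 0, 0, 0, -0.2], [0, 0, 0.2, 0, -0.2], [0, 0, 0.5, 0, -0.2], [0, 0, 0.5, 0, -0.2], [0, -0.3, 0.4, 0, -0.2], [-0.3, -0.6, 0.3, 0, -0.2]],
  ],
)

```text
clock: 48.8
eef_pos: [0.6249, -0.0706, 0.1716]
tool_rot: [0.713, -0.701, -0.004, 0.003]
ft_force: [0.1, -0.5, 0.4]
grip_width: 0.0339
grasp_force: 0.0
```

Emit:
apply_moves(
  targets=[
    [[-0.3, -0.9, 0.3, 0, -0.2], [-0.3, -0.9, 0.3, 0, -0.2], [-0.3, -0.9, 0, 0, -0.2], [-0.3, -0.9, 0, 0, -0.2], [-0.3, -0.9, 0, 0, -0.2], [-0.3, -0.9, 0, 0, -0.2], [-0.3, -0.9, 0, 0, -0.2], [-0.3, -0.9, 0, 0, -0.2]],
  ],
)

```text
clock: 49.47
eef_pos: [0.5256, -0.3623, 0.1941]
tool_rot: [0.712, -0.703, -0.005, 0.004]
ft_force: [1.0, -0.9, -0.1]
grip_width: 0.0344
grasp_force: 0.0
```

```bash
python3 - <<'E'
import st,fit
from h import *
im,P=fit.both()
cv2.imwrite("pics/t9c.png",cv2.resize(im[95:275,150:460],None,fx=2.5,fy=2.5,interpolation=cv2.INTER_CUBIC))
Q=P.reshape(-1,3);Q=Q[np.isfinite(Q[:,2])]
a=np.deg2rad(157.7)
for c in[(.4225,-.039),(.5286,-.0329),(.6345,-.0191)]+[tuple(np.array([.5062,.3259])+s*.106*np.array([np.cos(a),np.sin(a)])) for s in(-1,0,1)]:
    m=np.linalg.norm(Q[:,:2]-c,axis=1)<.018; r=np.linalg.norm(Q[:,:2]-c,axis=1);k=(r<.055)&(Q[:,2]>.045); print(np.round(c,3),Q[m,2].mean().round(4),np.percentile(Q[m,2],[10,90]).round(3),"rim",np.percentile(Q[k,2],[10,90]).round(3))
E
```

```text
t 49.47 p [ 0.5256 -0.3623  0.1941] zaxis [-0.014  0.001 -1.   ] yaw -89.3 j [-0.6    0.554  0.332  1.361 -0.007 -2.184] F [ 1.  -0.9 -0.1] w 0.0344
shelf [array([529.7, -31.5]), array([340.1, 209.4]), np.float64(4.3)] 1523
nest [array([ 479.4, -317.4]), array([209.8,  87.9]), np.float64(1.0)] 1285
[ 0.422 -0.039] 0.0265 [0.019 0.032] rim [0.06  0.073]
[ 0.529 -0.033] 0.0267 [0.019 0.031] rim [0.059 0.074]
[ 0.634 -0.019] 0.0268 [0.02  0.031] rim [0.052 0.073]
[0.604 0.286] 0.0094 [0.006 0.012] rim [0.049 0.057]
[0.506 0.326] 0.0091 [0.006 0.012] rim [0.049 0.057]
[0.408 0.366] 0.0096 [0.006 0.013] rim [0.05  0.057]
```

View pics/t9c.png

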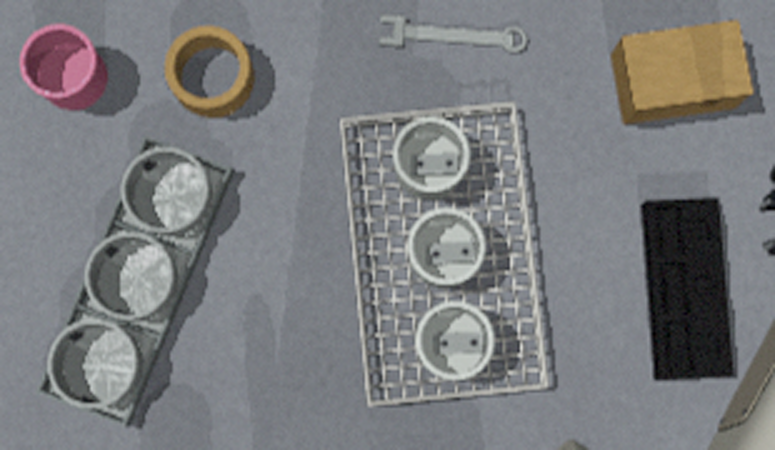

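The picture shows the three tubs on the shelf, at crop pixels (432,155), (447,246) and (455,342), each with one plate lying flat. All three pots stand in their cells, the nest tray is empty, and the tape, carton and wrench have not been moved.

```bash
python3 -c "
from workcell import order;print(order.job_done())"
```

```text
the job is handed in; nothing more can be done
None
```

I handed the job in at about 50 s of the 210 s: all three white tubs stand upright on the wire shelf with one clamp plate each, and the three pots are still in the rack; the hand-in gave no verdict.

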